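# Load the capacitor ageing pot

## Task

Get the round pot ready for ageing a batch of capacitors: first take off its lid and hang it by its handle on the two-pronged hook stand, across both prongs. Then pack every studded can capacitor on the bench upright into the pot, studs up and standing on its floor, in a honeycomb cluster: one in the middle and the others around it. Leave the other things on the bench where they are.

Things in the scene. Friction and masses are not known exactly. Their poses are not given: they have to be found in the camera images.
- pot: Round open aluminium pot, bolted to the bench, upright. Outer diameter 140 mm, bore 132 mm, height 60 mm, floor 6 mm thick; dark flange 176 mm across, 5 mm thick. It just holds seven capacitors, one in the middle and six around it, about 43 mm from the middle. Origin: centre of the underside, z up.
- pot_floor (a point): Centre of the pot's inner floor, 6 mm above the bench.
- lid: The pot's loose lid, about 220 g, at the start lying on the pot's rim: an aluminium disc 152 mm across, 6 mm thick, with a plug (122 mm across, 5 mm deep) under it that sits in the bore, and a steel arch handle on top. Origin: centre of the disc's underside (the face on the rim), z up; handle bar along y.
- lid_bar (a point): Middle of the handle's straight level bar: a round steel rod 10 mm thick, 104 mm long along the lid's y between the axes of the two 10 mm legs, its axis 66 mm above the disc's underside (60 mm above the disc's top). Axes as the lid's.
- hook: Two-pronged hook stand, fixed. A white post 105 mm behind the origin (+x) carries two level 8 mm steel prongs at y = +34 and -34 mm, axes 165 mm high, running forward (-x) to 30 mm before the origin, where the tips turn up to 189 mm (its highest point). Base plate 150 x 160 x 10 mm. The prongs are open towards -x. Origin: on the bench below the seat, z up.
- hook_seat (a point): Where the middle of the lid's handle bar lies when the lid hangs properly, laid across both prongs behind the tips, legs outside them: midway between the prongs, 174 mm above the bench. Axes: x along the prongs towards the post, y across. The lid's disc meets the post 19 mm further back.
- relay: Bystander: a black block 50 x 42 x 46 mm, standing among the capacitors. Origin: centre of the underside.
- tape: Bystander: a flat tape ring, 84 mm across, 24 mm high, lying among the capacitors. Origin: centre of the underside.
- cap1: Grey can capacitor standing on the bench, one of five to seven alike (absent ones read None), about 160 g, heavy in its steel foot so that it slides rather than topples: body 40 mm across, 54 mm high, foot bevelled to 35 mm, and on top in the middle an aluminium stud 14 mm across, 28 mm long, to grip (82 mm overall). Origin: centre of the underside, z along the stud.
- cap2: Grey can capacitor standing on the bench, one of five to seven alike (absent ones read None), about 160 g, heavy in its steel foot so that it slides rather than topples: body 40 mm across, 54 mm high, foot bevelled to 35 mm, and on top in the middle an aluminium stud 14 mm across, 28 mm long, to grip (82 mm overall). Origin: centre of the underside, z along the stud.
- cap3: Grey can capacitor standing on the bench, one of five to seven alike (absent ones read None), about 160 g, heavy in its steel foot so that it slides rather than topples: body 40 mm across, 54 mm high, foot bevelled to 35 mm, and on top in the middle an aluminium stud 14 mm across, 28 mm long, to grip (82 mm overall). Origin: centre of the underside, z along the stud.
- cap4: Grey can capacitor standing on the bench, one of five to seven alike (absent ones read None), about 160 g, heavy in its steel foot so that it slides rather than topples: body 40 mm across, 54 mm high, foot bevelled to 35 mm, and on top in the middle an aluminium stud 14 mm across, 28 mm long, to grip (82 mm overall). Origin: centre of the underside, z along the stud.
- cap5: Grey can capacitor standing on the bench, one of five to seven alike (absent ones read None), about 160 g, heavy in its steel foot so that it slides rather than topples: body 40 mm across, 54 mm high, foot bevelled to 35 mm, and on top in the middle an aluminium stud 14 mm across, 28 mm long, to grip (82 mm overall). Origin: centre of the underside, z along the stud.
- cap6: Grey can capacitor standing on the bench, one of five to seven alike (absent ones read None), about 160 g, heavy in its steel foot so that it slides rather than topples: body 40 mm across, 54 mm high, foot bevelled to 35 mm, and on top in the middle an aluminium stud 14 mm across, 28 mm long, to grip (82 mm overall). Origin: centre of the underside, z along the stud.
- cap7: Grey can capacitor standing on the bench, one of five to seven alike (absent ones read None), about 160 g, heavy in its steel foot so that it slides rather than topples: body 40 mm across, 54 mm high, foot bevelled to 35 mm, and on top in the middle an aluminium stud 14 mm across, 28 mm long, to grip (82 mm overall). Origin: centre of the underside, z along the stud.
Mind the look-alikes: they are no part of the job. Leave any green look-alike of the cap4 alone.

How it is judged:
By the outcome, as a careful person would: the job done as asked, in the order asked, and still so for the second after the job is handed in, with the robot touching nothing.
Of cap1, cap2, cap3, cap4, cap5, cap6, cap7 only 5 to 7 are there at a start; the rules pass over those that are not, and their reading is None.
At some moment in a run one of cap1, cap2, cap3, cap4, cap5, cap6, cap7 may be knocked a few centimetres aside while the robot is not near it.
Once in a run the grip may slacken for a moment while it holds something.
It also fails if it takes over 208 s, if anything falls off the work surface, if the arm or the gripper's body presses on something with over 40 N, if the wrist force passes 120 N, or if a joint passes its speed limit or range.

## Robot

A 6-joint arm with a two-finger parallel gripper is mounted at the origin on the work surface. World frame = base frame: x ahead of the robot, y to its left, z up, the work surface at z = 0. Lengths are in m, angles in rad, forces in N, time in s.
With the tool pointing down it reaches from about 0.35 to 0.875 m from the base axis. Payload 15.5 kg.
Tool frame: the origin (TCP) lies at the very end of the fingers, on their centre line; the grasp point (between the pads) lies 19 mm behind it (robot.grip_point_offset is the distance from the TCP to the grasp point, in m); z points along the fingers, y is the line along which they close (so a half turn about z gives the same grasp; the last joint's range is limited). The gripper opens to 85 mm and grips with 20 to 120 N. Pads are 22 mm wide; open, the fingers measure 114 mm over their backs; the gripper's body (76 mm by 85 mm) begins 54 mm behind the grasp point. The pads swing forward as they close: fully open they stand 13 mm farther back than shut.
Start: joints at [-1.369, 0.494, 1.345, -0, 1.302, -0.096], TCP at [0.183, -0.597, 0.231] pointing down, gripper open.
Joint ranges: [-2.91, 2.91], [-0.82, 2.16], [0.22, 2.67], [-1.22, 4.37], [0.12, 2.79], [-3.08, 3.08]. Speed limits (rad/s): [1.89, 1.89, 2.57, 3.01, 3.01, 3.01].

## Interface

Orientations are given as [roll, pitch, yaw] about the fixed x, y, z axes, in that order (R = Rz(yaw) Ry(pitch) Rx(roll)).
In Python, from workcell import get_state, capture, get_calibration, robot gives the robot as it stands.
- The arm moves only by the tool move_arm, never from a script. Its argument "steps" is text: rows parted by semicolons, each of 7 numbers parted by spaces: the shift along the tool's x, y, z in m, then the turn, a rotation vector about the tool's x, y, z in degrees, then the closure, from 0 (fully open) to 1 (shut). A call has 1 to 8 rows; each row is the pose to reach, as a shift and turn from the pose commanded when the call began, along the tool's axes at that moment; what a row does not reach only later rows make up. A row lasts 1/8 s, in which the tool goes at most 62.5 mm and 10.7 degrees, less where a joint would pass 70% of its speed; a pose out of reach is approached as far as the arm can. A call with a gripper value outside its range is refused whole. The fingers move at their own pace and stop on an object; "squeeze" is the grip in N (left out, the last holds). Time passes only in rows, so rows that repeat a pose let the fingers close. It gives the time, the measured TCP pose, the force, the opening and the grip force at its end, in the units of the state.
- get_state(): the state, without advancing time (a new reading comes with each control period).
- capture(name): name is "side" or "top"; returns the picture (400x640x3 uint8, red, green, blue); there is no depth.
- get_calibration(name): a dict with "mtx" (3x3 intrinsics, pixels), "rvec" (rotation vector, rad) and "tvec" (3), from world to camera coordinates, as OpenCV has them. Camera axes: x right, y down, z forward; pixel columns grow to the right and rows downward; lengths in m; the calibration is good to about 2 mm. A picture is of the moment at which its call begins. get_calibration takes no time and is no camera call.
- robot.hand_in(): hands the job in; it is judged then, once.
The state is a dict: "time_s": time; "q": joint angles; "qd": joint speeds; "tau": joint torques, N m; "ee_pos": TCP position; "tool_rot": TCP orientation; "force": force on the tool from outside, world axes, zero at the start; "ft_torque": the same for the moment, N m; "grip_width": finger opening in m; "gripper_force": force on a finger pad.
Only numpy, scipy, OpenCV 4.12 (cv2) and the standard library are available. Lean on these libraries where they do the work, as an engineer would, in place of code of your own. Each camera call takes 0.05 s, during which the arm holds its last target. There are 200 camera calls.

## Working session

There is one attempt and no reset: what is moved stays moved. The work goes in short steps, Python scripts to look and compute and a tool call to move; the robot and the scene stay as the last step left them, time stands still between calls to the robot, and variables do not carry over. Pictures are saved under pics/ and viewed, at most 14 in all, crops included, and the job is handed in when it is done.

Besides the shell and the picture viewer there is one more tool, called after "Request:" by a JSON object that holds its "op" and its "data", one argument or row to a line. move_arm: Moves the arm, as the interface text tells. Its arguments: {"type":"object","properties":{"steps":{"type":"string"},"squeeze":{"type":"number"}},"required":["steps"]}

```bash
ls; mkdir -p pics
python3 - <<'E'
from workcell import get_state, capture, get_calibration, robot
import cv2
for n in("top","side"):
    im=capture(n); cv2.imwrite(f"pics/{n}0.png",cv2.cvtColor(im,cv2.COLOR_RGB2BGR))
    c=get_calibration(n); print(n,c)
s=get_state(); print(s)
E
```

```text
pics
top {'mtx': array([[385.7469581 ,   0.        , 319.48873367],
       [  0.        , 385.7469581 , 199.59885269],
       [  0.        ,   0.        ,   1.        ]]), 'rvec': array([ 2.13322023, -2.19332164,  0.11720006]), 'tvec': array([0.01163019, 0.58951905, 1.02800824])}
side {'mtx': array([[363.79992397,   0.        , 325.02384303],
       [  0.        , 363.79992397, 199.38736861],
       [  0.        ,   0.        ,   1.        ]]), 'rvec': array([ 0.16243685, -2.89869973,  1.0605027 ]), 'tvec': array([0.58186216, 0.11708401, 0.86554148])}
{'time_s': 0.1, 'q': array([-1.36851685e+00,  4.94131563e-01,  1.34606040e+00,  2.22036246e-05,
        1.30247750e+00, -9.54873173e-02]), 'qd': array([-0.00214281,  0.00012306, -0.00034182,  0.00062398,  0.0006034 ,
       -0.0007616 ]), 'tau': array([-2.67759940e-03, -8.83593822e+01, -3.84562933e+01, -4.08667929e-04,
        5.26427175e-03, -4.59106639e-05]), 'ee_pos': array([ 0.18332091, -0.59718433,  0.23075631]), 'tool_rot': array([-3.14052279e+00, -1.23970550e-04,  2.97760827e-01]), 'force': array([ 0.40548069, -0.21245677, -0.22662587]), 'ft_torque': array([ 0.00332201, -0.00781724, -0.02869176]), 'gripper_force': 0.0, 'grip_width': 0.08552713804145747}
```

View pics/top0.png

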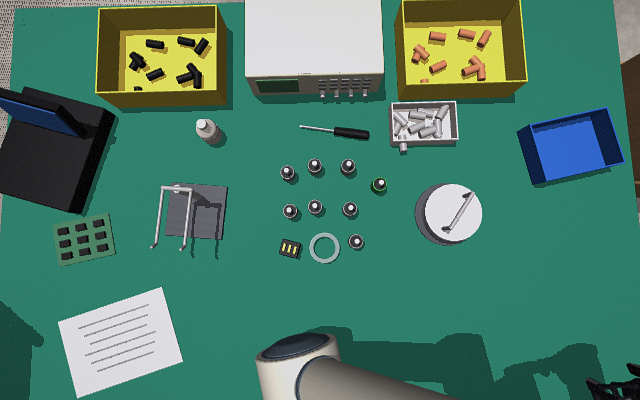

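View pics/side0.png

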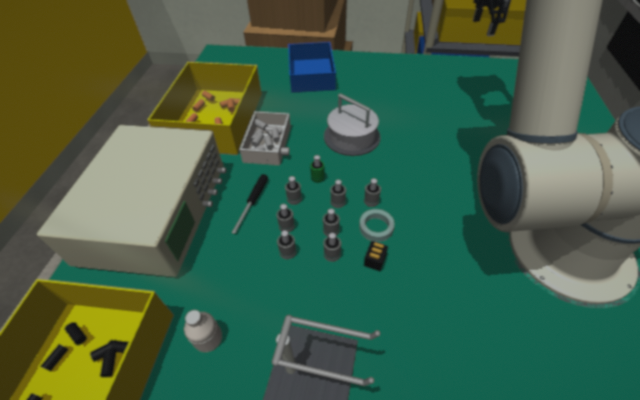

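Top view: seven grey caps with studs near (287,173), (315,166), (348,167), (290,211), (315,207), (350,209) and (357,241). The green look-alike is at (379,185), the lidded pot at (450,213), and the hook with tips near (153,246) and (189,247). I'll zoom in for the fine pixels.

```bash
cat > h.py <<'E'
import numpy as np, cv2
from workcell import get_state, capture, get_calibration, robot
C={n:get_calibration(n) for n in("top","side")}
def proj(n,P):
    c=C[n]; return cv2.projectPoints(np.float64(P).reshape(-1,1,3),c["rvec"],c["tvec"],c["mtx"],None)[0].reshape(-1,2)
def ray(n,uv):
    c=C[n]; R=cv2.Rodrigues(c["rvec"])[0]; o=-R.T@c["tvec"].ravel()
    d=R.T@np.linalg.solve(c["mtx"],np.r_[uv,1.0]); return o,d/np.linalg.norm(d)
def atz(n,uv,z):
    o,d=ray(n,uv); return o+d*(z-o[2])/d[2]
def tri(a,b):
    o1,d1=ray("top",a); o2,d2=ray("side",b)
    t=np.linalg.lstsq(np.c_[d1,-d2],o2-o1,rcond=None)[0]
    p,q=o1+d1*t[0],o2+d2*t[1]; return (p+q)/2,np.linalg.norm(p-q)
def save(name,im,box=None,s=1):
    im=cv2.cvtColor(im,cv2.COLOR_RGB2BGR)
    if box: x0,y0,x1,y1=box; im=im[y0:y1,x0:x1]
    cv2.imwrite(f"pics/{name}.png",cv2.resize(im,None,fx=s,fy=s,interpolation=cv2.INTER_CUBIC))
E
python3 - <<'E'
from h import *
t=capture("top"); s=capture("side")
np.save("t0.npy",t);np.save("s0.npy",s)
for n in C: print(n,ray(n,[320,200])[0])
a=cv2.cvtColor(t,cv2.COLOR_RGB2BGR); b=cv2.cvtColor(s,cv2.COLOR_RGB2BGR)
A=cv2.resize(a[150:270,270:490],(792,432),interpolation=cv2.INTER_CUBIC)
cv2.imwrite("pics/a1.png",A)
L=cv2.resize(a[175:260,145:235],(396,374),interpolation=cv2.INTER_CUBIC)
R=cv2.resize(b[310:400,255:390],(404,374)[:2] if 0 else (396,264),interpolation=cv2.INTER_CUBIC)
R=np.vstack([R,np.zeros((110,396,3),np.uint8)])
cv2.imwrite("pics/a2.png",np.hstack([L,R]))
B=cv2.resize(b[90:275,260:405],(435*1,555),interpolation=cv2.INTER_CUBIC)
cv2.imwrite("pics/a3.png",B)
E
```

```text
top [ 0.47262594 -0.00552956  1.08676725]
side [0.51505444 0.53290566 0.74307791]
```

View pics/a1.png

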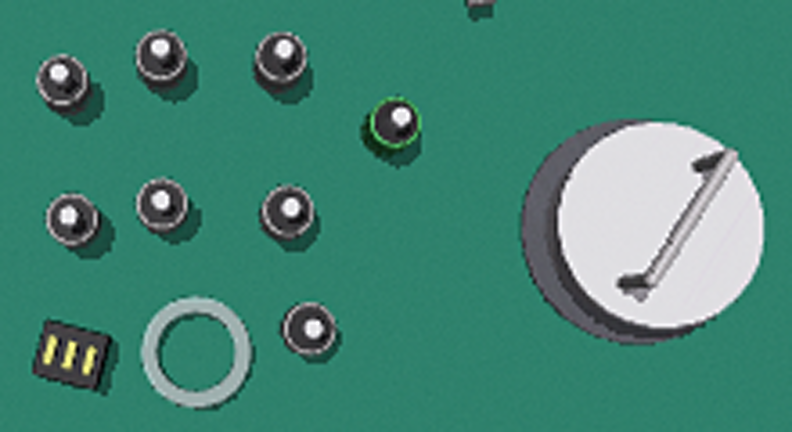

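View pics/a2.png

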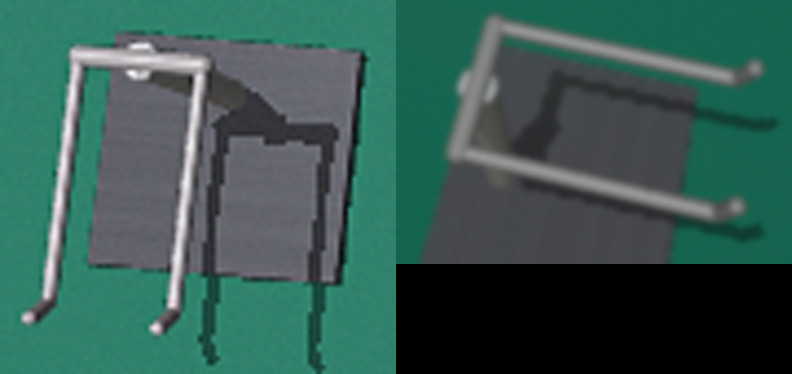

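View pics/a3.png

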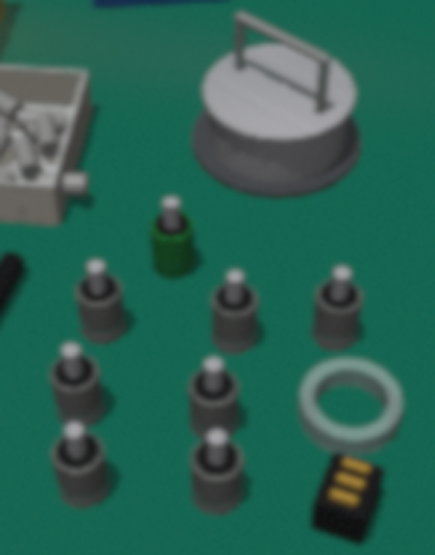

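Readings from the crops: the lid bar ends are at about (733,154) and (650,285) in a1, and (240,15) and (326,62) in a3. The hook tips are at (30,318) and (157,327) in a2's left half. The studs show as clear bright blobs. Next I turn these into positions.

```bash
cat > m.py <<'E'
from h import *
def studs(t):
    g=t.astype(float).mean(2); out=[]
    return g
E
python3 - <<'E'
from h import *
t=np.load("t0.npy").astype(float); s=np.load("s0.npy").astype(float)
a1=lambda u,v:((u+.5)/3.6-.5+270,(v+.5)/3.6-.5+150)
a2=lambda u,v:((u+.5)/4.4-.5+145,(v+.5)/4.4-.5+175)
a2r=lambda u,v:((u+.5)/2.933-.5+255,(v+.5)/2.933-.5+310)
a3=lambda u,v:((u+.5)/3-.5+260,(v+.5)/3-.5+90)
def blob(im,p,thr,r=4):
    g=im.mean(2); x,y=map(int,np.round(p)); w=g[y-r:y+r+1,x-r:x+r+1]; m=np.clip(w-thr,0,None)
    yy,xx=np.mgrid[y-r:y+r+1,x-r:x+r+1]; return (m*xx).sum()/m.sum(),(m*yy).sum()/m.sum(),(w>thr).sum()
T=[(59,76),(159,49),(282,48),(67,217),(161,202),(290,208),(313,328)]
S=[(74,430),(70,352),(96,267),(217,437),(213,364),(235,276),(342,273)]
for a,b in zip(T,S):
    ta=blob(t,a1(*a),150); sb=blob(s,a3(*b),150)
    p,e=tri(ta[:2],sb[:2]); print("cap",np.round(atz("top",ta[:2],.079)[:2],4),np.round(atz("side",sb[:2],.079)[:2],4),"tri",np.round(p,4),round(e,4),ta[2],sb[2])
for nm,a,b,z in [("barE",a1(733,154),a3(240,15),.126),("barW",a1(650,285),a3(326,62),.126),
  ("tipL",a2(30,318),a2r(359,68),.187),("tipR",a2(157,327),a2r(341,207),.187),("cL",a2(76,52),a2r(98,20),.165),("cR",a2(204,65),a2r(59,153),.165)]:
    p,e=tri(a,b); print(nm,np.round(atz("top",a,z),4),np.round(atz("side",b,z),4),"tri",np.round(p,4),round(e,4))
print("lid disc c",atz("top",a1(661,225),.066),"flange",a1(1,1))
for a in[(34,340),(110,350)]: pass
print("relay",atz("top",a1(72,355),.046),"tape",atz("top",a1(197,352),.024),"green",atz("top",a1(396,122),.054))
E
```

```text
cap [0.6671 0.0824] [0.6667 0.0823] tri [0.6669 0.0824 0.0792] 0.0004 19 10
cap [0.6839 0.0072] [0.6838 0.0076] tri [0.684  0.0073 0.0785] 0.0 21 7
cap [ 0.6804 -0.0848] [ 0.6799 -0.084 ] tri [ 0.6804 -0.0849  0.0781] 0.0005 21 5
cap [0.5605 0.0776] [0.561  0.0771] tri [0.5607 0.0776 0.0796] 0.0005 19 9
cap [0.5704 0.0091] [0.5708 0.0096] tri [0.5707 0.0091 0.0784] 0.0004 21 8
cap [ 0.5626 -0.0854] [ 0.5628 -0.085 ] tri [ 0.5628 -0.0855  0.0784] 0.0002 20 5
cap [ 0.4742 -0.0983] [ 0.4746 -0.0985] tri [ 0.4744 -0.0983  0.0792] 0.0004 20 4
barE [ 0.5866 -0.3907  0.126 ] [ 0.5865 -0.3892  0.126 ] tri [ 0.5867 -0.3913  0.1246] 0.0
barW [ 0.4973 -0.3271  0.126 ] [ 0.5    -0.3216  0.126 ] tri [ 0.4986 -0.329   0.1206] 0.0025
tipL [0.4731 0.3878 0.187 ] [0.4661 0.3228 0.187 ] tri [0.4731 0.3529 0.2667] 0.0
tipR [0.4665 0.3207 0.187 ] [0.473  0.3907 0.187 ] tri [0.4651 0.3618 0.074 ] 0.0013
cL [0.6176 0.3751 0.165 ] [0.6094 0.3039 0.165 ] tri [0.5994 0.3385 0.2529] 0.0086
cR [0.6084 0.3046 0.165 ] [0.6166 0.3758 0.165 ] tri [0.6312 0.3442 0.049 ] 0.0114
lid disc c [ 0.54257634 -0.35810248  0.066     ] flange (269.9166666666667, 149.91666666666666)
relay [0.45933197 0.07875993 0.046     ] tape [ 0.45869891 -0.01443403  0.024     ] green [ 0.6264045  -0.16859304  0.054     ]
```

All points agree between the two cameras to about 1 mm. I'll write a helper that turns a target into tool-frame numbers, fit the hook pose, and make the first move to above the lid.

```bash
cat >> h.py <<'E'
from scipy.spatial.transform import Rotation as Ro
def go(*targets):
    """targets (x,y,z,yawdeg), tool down -> shift (m) and turn (deg) in present tool axes"""
    s=get_state(); R0=Ro.from_euler("xyz",s["tool_rot"]); p=s["ee_pos"]
    for x,y,z,yaw in targets:
        d=R0.inv().apply(np.r_[x,y,z]-p); r=(R0.inv()*Ro.from_euler("xyz",[180,0,yaw],degrees=True)).as_rotvec(degrees=True)
        print(np.round(d,4),np.round(r,1),"dist",round(np.linalg.norm(d),3))
def st():
    s=get_state(); print(round(s["time_s"],2),np.round(s["ee_pos"],4),np.round(np.degrees(s["tool_rot"]),1),"w",round(s["grip_width"],4),"F",np.round(s["force"],1),"g",round(s["gripper_force"],1))
E
python3 - <<'E'
from h import *
from scipy.optimize import least_squares
a2=lambda u,v:((u+.5)/4.4-.5+145,(v+.5)/4.4-.5+175)
obs=[a2(50,300),a2(175,308),a2(76,52),a2(204,65),a2(118,32),a2(363,52),a2(340,283),a2(88,265)]
M=np.array([[-.03,.034,.165],[-.03,-.034,.165],[.105,.034,.165],[.105,-.034,.165]])
def W(p,M): c,s=np.cos(p[2]),np.sin(p[2]); return np.c_[p[0]+c*M[:,0]-s*M[:,1],p[1]+s*M[:,0]+c*M[:,1],M[:,2]]
r=least_squares(lambda p:(proj("top",W(p,M))-obs[:4]).ravel(),[.51,.35,-.1]); print(r.x,np.degrees(r.x[2]),np.round(r.fun,1))
for o in obs[4:]:
    q=atz("top",o,.01)[:2]-r.x[:2]; c,s=np.cos(r.x[2]),np.sin(r.x[2]); print("plate in hook frame",np.round([c*q[0]+s*q[1],-s*q[0]+c*q[1]],4))
go((.5423,-.3580,.20,-36))
E
```

```text
[ 0.5088908   0.35012364 -0.09987256] -5.722275956283168 [-0.1  0.  -0.1  0.3  0.7  0.3 -0.5 -0.6]
plate in hook frame [0.1384 0.0763]
plate in hook frame [ 0.1368 -0.0821]
plate in hook frame [-0.011  -0.0821]
plate in hook frame [-0.0113  0.0782]
[ 0.4134 -0.1234  0.031 ] [-0.   0.  53.1] dist 0.433
```

Request:
{"op": "move_arm", "data": {
  "steps": "0.413 -0.122 0.03 0 0 53 0;0.413 -0.122 0.03 0 0 53 0;0.413 -0.122 0.03 0 0 53 0;0.413 -0.122 0.03 0 0 53 0;0.413 -0.122 0.03 0 0 53 0;0.413 -0.122 0.03 0 0 53 0;0.413 -0.122 0.03 0 0 53 0;0.413 -0.122 0.03 0 0 53 0",
  "squeeze": 80
}}

```text
time_s: 1.2
ee_pos: [0.5448, -0.3573, 0.2007]
tool_rot: [-3.141, 0.0, -0.624]
force: [-1.3, 0.7, 0.3]
grip_width: 0.0851
gripper_force: 0.0
```

The hook fits well: origin at (0.509, 0.350), yaw −5.7°, and the plate is consistent. Descending onto the bar and closing.

Request:
{"op": "move_arm", "data": {
  "steps": "-0.002 0.002 0.05 0 0 0 0;-0.002 0.002 0.094 0 0 0 0;-0.002 0.002 0.094 0 0 0 0;-0.002 0.002 0.094 0 0 0 1;-0.002 0.002 0.094 0 0 0 1;-0.002 0.002 0.094 0 0 0 1;-0.002 0.002 0.094 0 0 0 1;-0.002 0.002 0.094 0 0 0 1",
  "squeeze": 80
}}

```text
time_s: 2.2
ee_pos: [0.5401, -0.36, 0.1079]
tool_rot: [-3.141, -0.001, -0.627]
force: [2.0, 3.7, 6.1]
grip_width: 0.0076
gripper_force: 78.1
```

Request:
{"op": "move_arm", "data": {
  "steps": "0 0 -0.03 0 0 0 1;0 0 -0.06 0 0 0 1;0 0 -0.1 0 0 0 1;0 0 -0.1 0 0 0 1;0 0 -0.1 0 0 0 1"
}}

```text
time_s: 2.82
ee_pos: [0.5392, -0.3598, 0.2065]
tool_rot: [-3.142, 0.001, -0.627]
force: [0.6, 0.1, -3.0]
grip_width: 0.0074
gripper_force: 78.6
```

Run:
```python
from h import *
st()
s=capture("side"); t=capture("top")
b=np.hstack([cv2.resize(s[40:190,260:460],(400,300),interpolation=cv2.INTER_CUBIC),cv2.resize(t[150:300,370:570],(400,300),interpolation=cv2.INTER_CUBIC)])
save("lift",b)
hx,hy,yw=.509,.3495,np.radians(-5.7)
f=lambda d,z,yaw:(hx+d*np.cos(yw),hy+d*np.sin(yw),z,yaw)
go(f(-.13,.190,84.3),f(-.13,.190,0))
```

```text
2.83 [ 0.5392 -0.3598  0.2065] [-1.80e+02  1.00e-01 -3.59e+01] w 0.0074 F [ 0.6  0.1 -3. ] g 78.6
[-0.5528 -0.4911  0.0172] [-1.000e-01  1.000e-01 -1.202e+02] dist 0.74
[-0.5528 -0.4911  0.0172] [ -0.    0.1 -35.9] dist 0.74
```

View pics/lift.png

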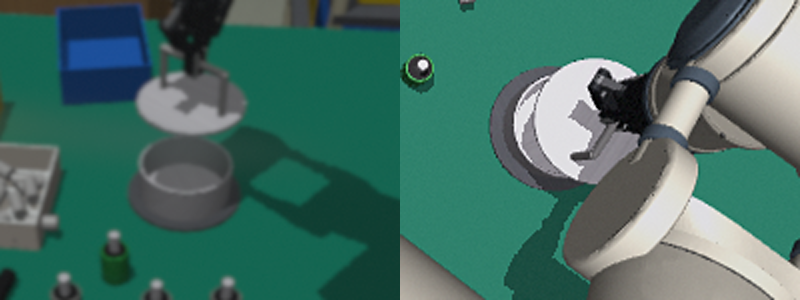

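The lid is held level and the pot is open. I'll carry it to the approach point in front of the prongs.

Request:
{"op": "move_arm", "data": {
  "steps": "-0.08 -0.0711 0.017 0 0 -10 1;-0.12 -0.107 0.017 0 0 -20 1;-0.16 -0.142 0.017 0 0 -30 1;-0.2 -0.178 0.017 0 0 -40 1;-0.24 -0.213 0.017 0 0 -50 1;-0.28 -0.249 0.017 0 0 -60 1;-0.32 -0.284 0.017 0 0 -70 1;-0.36 -0.32 0.017 0 0 -80 1"
}}

```text
time_s: 3.92
ee_pos: [0.4349, 0.1118, 0.1896]
tool_rot: [-3.141, 0.001, 0.775]
force: [2.0, -0.0, -3.0]
grip_width: 0.0072
gripper_force: 78.6
```

Run:
```python
from h import *
st()
hx,hy,yw=.509,.3495,np.radians(-5.7)
f=lambda d,z,yaw:(hx+d*np.cos(yw),hy+d*np.sin(yw),z,yaw)
go(f(-.13,.190,84.3))
```

```text
3.92 [0.4349 0.1118 0.1896] [-1.80e+02  1.00e-01  4.44e+01] w 0.0072 F [ 2. -0. -3.] g 78.6
[ 0.1358 -0.2177 -0.0003] [ -0.1   0.  -39.9] dist 0.257
```

Request:
{"op": "move_arm", "data": {
  "steps": "0.034 -0.054 0 0 0 -10 1;0.068 -0.108 0 0 0 -20 1;0.102 -0.162 0 0 0 -30 1;0.136 -0.218 0 0 0 -40 1;0.136 -0.218 0 0 0 -40 1;0.136 -0.218 0 0 0 -40 1"
}}

```text
time_s: 4.68
ee_pos: [0.3815, 0.3613, 0.1894]
tool_rot: [-3.14, 0.001, 1.467]
force: [-0.3, -0.2, -3.4]
grip_width: 0.0072
gripper_force: 78.5
```

Run:
```python
from h import *
st()
hx,hy,yw=.509,.3495,np.radians(-5.7)
f=lambda d,z,yaw:(hx+d*np.cos(yw),hy+d*np.sin(yw),z,yaw)
go(f(-.06,.190,84.3),f(0,.190,84.3))
s=capture("side"); t=capture("top")
save("appr",np.hstack([cv2.resize(t[160:310,130:280],(400,400)),cv2.resize(s[250:400,240:390],(400,400))]))
```

```text
4.67 [0.3815 0.3613 0.1894] [-1.799e+02  1.000e-01  8.410e+01] w 0.0072 F [-0.3 -0.2 -3.4] g 78.5
[ 0.0012  0.0681 -0.0007] [-0.1  0.1 -0.2] dist 0.068
[ 0.0015  0.1281 -0.0007] [-0.1  0.1 -0.2] dist 0.128
```

View pics/appr.png

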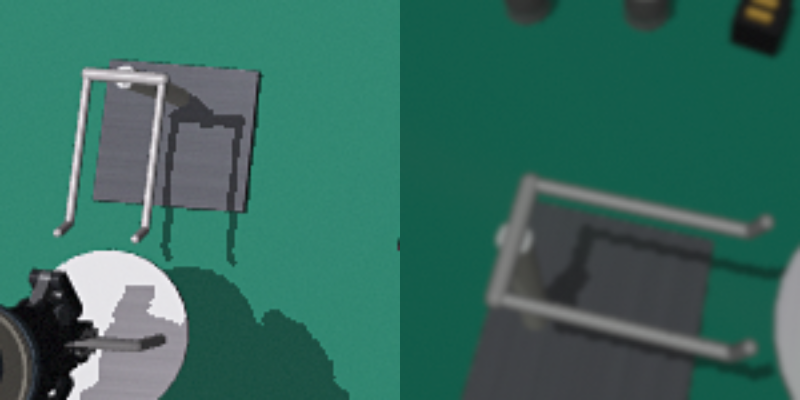

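The lid is centred in front of the open prongs (disc right edge near (188,318) in the crop). Advancing along the prongs.

Request:
{"op": "move_arm", "data": {
  "steps": "0.001 0.018 -0.001 0 0 0 1;0.001 0.036 -0.001 0 0 0 1;0.001 0.054 -0.001 0 0 0 1;0.001 0.072 -0.001 0 0 0 1;0.001 0.09 -0.001 0 0 0 1;0.001 0.108 -0.001 0 0 0 1;0.001 0.126 -0.001 0 0 0 1;0.001 0.126 -0.001 0 0 0 1"
}}

```text
time_s: 5.78
ee_pos: [0.5089, 0.3492, 0.1911]
tool_rot: [3.141, -0.0, 1.466]
force: [0.2, -0.3, -2.0]
grip_width: 0.0074
gripper_force: 78.5
```

Run:
```python
from h import *
st()
s=capture("side"); t=capture("top")
save("over",np.hstack([cv2.resize(t[160:310,130:280],(400,400)),cv2.resize(s[250:400,240:390],(400,400))]))
```

```text
5.78 [0.5089 0.3492 0.1911] [180.  -0.  84.] w 0.0074 F [ 0.2 -0.3 -2. ] g 78.5
```

View pics/over.png

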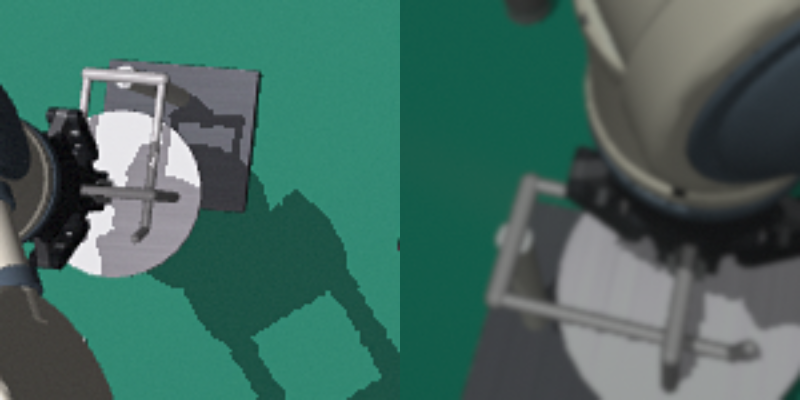

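The bar lies across and above both prongs, with the legs outside. Lowering, then releasing.

Request:
{"op": "move_arm", "data": {
  "steps": "0 0 0.012 0 0 0 1;0 0 0.024 0 0 0 1;0 0 0.033 0 0 0 1;0 0 0.034 0 0 0 1;0 0 0.034 0 0 0 1;0 0 0.034 0 0 0 0.6;0 0 0.034 0 0 0 0.55;0 0 0.034 0 0 0 0.5"
}}

```text
time_s: 6.88
ee_pos: [0.5077, 0.3495, 0.1576]
tool_rot: [3.141, -0.0, 1.467]
force: [0.6, 0.2, 0.6]
grip_width: 0.0428
gripper_force: 0.0
```

Request:
{"op": "move_arm", "data": {
  "steps": "0 0 0 0 0 0 0.5;0 0 -0.015 0 0 0 0.5;0 0 -0.03 0 0 0 0.5;0 0 -0.07 0 0 0 0.5;0 0 -0.11 0 0 0 0.5;0 0 -0.15 0 0 0 0.5"
}}

```text
time_s: 7.62
ee_pos: [0.5074, 0.3494, 0.31]
tool_rot: [3.141, -0.001, 1.467]
force: [0.9, 0.1, -0.4]
grip_width: 0.0423
gripper_force: 0.0
```

Run:
```python
from h import *
st()
go((.52,0,.25,-80),(.52,0,.25,-30),(.52,0,.25,85))
```

```text
7.62 [0.5074 0.3494 0.31  ] [179.9  -0.   84.1] w 0.0423 F [ 0.9  0.1 -0.4] g 0.0
[-0.3463  0.0486  0.0598] [-0.000e+00 -1.000e-01  1.641e+02] dist 0.355
[-0.3463  0.0486  0.0598] [-0.000e+00 -1.000e-01  1.141e+02] dist 0.355
[-0.3463  0.0486  0.0598] [ 0.1 -0.  -0.9] dist 0.355
```

Next: check the hung lid and the now-open pot.

Run:
```python
from h import *
s=capture("side"); t=capture("top"); np.save("t1.npy",t); np.save("s1.npy",s)
r=lambda im,x,y,w,h,f:cv2.resize(im[y:y+h,x:x+w],None,fx=f,fy=f,interpolation=cv2.INTER_CUBIC)
save("pot1",np.vstack([np.hstack([r(t,410,175,80,75,5),r(s,315,90,80,75,5)]),np.hstack([r(t,130,160,200,100,2),r(s,240,300,200,100,2)])]))
```

```text
(no output)
```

View pics/pot1.png

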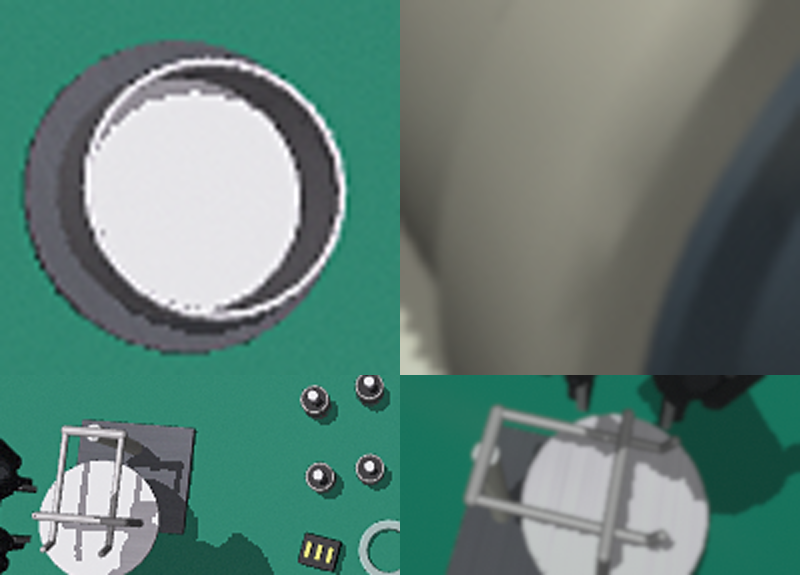

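The lid hangs across both prongs with its legs outside, and the pot is empty. I'll fit the pot centre numerically and write a cap measurement routine.

```bash
cat > m.py <<'E'
from h import *
from scipy.optimize import minimize
def circ(x,y,z,r,n=120):
    a=np.linspace(0,2*np.pi,n,endpoint=False); return np.c_[x+r*np.cos(a),y+r*np.sin(a),np.full(n,z)]
def potfit(n,im,box,x0=(.5423,-.3585)):
    bx,by,w,h=box; c=im[by:by+h,bx:bx+w].astype(float); obs=((c[...,1]-c[...,0])<0.25*c[...,1]).astype(float)
    S=8
    def model(p):
        m=np.zeros((h*S,w*S),np.uint8)
        for z,r in((0,.088),(.005,.088),(.06,.070)):
            q=((proj(n,circ(p[0],p[1],z,r))-[bx-.5,by-.5])*S*16).round().astype(np.int32); cv2.fillPoly(m,[q],1,shift=4)
        return cv2.resize(m.astype(np.float32),(w,h),interpolation=cv2.INTER_AREA)
    f=lambda p:np.abs(model(p)-obs).sum()
    r=minimize(f,x0,method="Nelder-Mead",options=dict(initial_simplex=np.array(x0)+[[0,0],[.005,0],[0,.005]],xatol=1e-5,fatol=.01))
    return r.x,r.fun,obs.sum()
def ring(n,im,x0):
    g=im.astype(float).mean(2).astype(np.float32)
    def val(p,z,r):
        q=proj(n,circ(p[0],p[1],z,r)).astype(np.float32); return cv2.remap(g,q[:,:1],q[:,1:],cv2.INTER_LINEAR).mean()
    f=lambda p:-(val(p,.06,.068))
    r=minimize(f,x0,method="Nelder-Mead",options=dict(initial_simplex=np.array(x0)+[[0,0],[.003,0],[0,.003]],xatol=1e-5)); return r.x,r.fun
def caps(t,z=.079,guess=None,thr=150):
    """stud blobs in top picture -> xy of all"""
    g=t.astype(float).mean(2); m=(g>thr).astype(np.uint8)
    n,lab,stt,cen=cv2.connectedComponentsWithStats(m)
    out=[]
    for i in range(1,n):
        if 8<=stt[i,4]<=45 and max(stt[i,2:4])<9:
            x0,y0,w,h=stt[i,:4]; ys,xs=np.mgrid[y0-2:y0+h+2,x0-2:x0+w+2]; v=np.clip(g[ys,xs]-thr,0,None)
            uv=((v*xs).sum()/v.sum(),(v*ys).sum()/v.sum()); p=atz("top",uv,z)[:2]
            if .38<p[0]<.76 and -.5<p[1]<.2:
                q=t[int(uv[1])-7:int(uv[1])+8,int(uv[0])-7:int(uv[0])+8].astype(float).reshape(-1,3)
                out.append((*np.round(p,4),int(stt[i,4])))
    return sorted(out)
E
python3 - <<'E'
from m import *
t0=np.load("t0.npy");t=np.load("t1.npy");s0=np.load("s0.npy")
print(potfit("top",t,(405,170,90,85)), ring("top",t,[.5423,-.3585]))
for c in caps(t): print(c)
E
```

```text
(array([ 0.54368489, -0.35816881]), np.float64(74.921875), np.float64(3099.0)) (array([ 0.54359875, -0.35827387]), np.float64(-216.8092803955078))
(np.float64(0.4557), np.float64(0.0643), 17)
(np.float64(0.4608), np.float64(0.0785), 16)
(np.float64(0.4633), np.float64(0.0919), 17)
(np.float64(0.4741), np.float64(-0.0984), 19)
(np.float64(0.4787), np.float64(-0.081), 8)
(np.float64(0.5608), np.float64(0.0771), 18)
(np.float64(0.5628), np.float64(-0.0857), 21)
(np.float64(0.5707), np.float64(0.0095), 22)
(np.float64(0.5723), np.float64(0.0214), 8)
(np.float64(0.6274), np.float64(-0.1686), 21)
(np.float64(0.6673), np.float64(0.0822), 20)
(np.float64(0.6805), np.float64(-0.0848), 20)
(np.float64(0.6839), np.float64(0.0073), 20)
(np.float64(0.7217), np.float64(-0.2321), 44)
```

Two independent fits put the pot centre at (0.5436, −0.3582). Going to the first cap at (0.474, −0.098) with yaw 90°, so tool x = world y and tool y = world x.

Run:
```python
from h import *
go((.4743,-.0984,.12,90))
```

```text
[-0.4509  0.0105  0.1911] [ 0.4 -0.3 -5.9] dist 0.49
```

Request:
{"op": "move_arm", "data": {
  "steps": "-0.06 0.001 0 0 0 -6 0.5;-0.12 0.003 0.04 0.4 -0.3 -6 0.5;-0.18 0.004 0.08 0.4 -0.3 -6 0.5;-0.24 0.006 0.11 0.4 -0.3 -6 0.5;-0.3 0.007 0.14 0.4 -0.3 -6 0.5;-0.36 0.008 0.16 0.4 -0.3 -6 0.5;-0.42 0.01 0.18 0.4 -0.3 -6 0.5;-0.451 0.0105 0.191 0.4 -0.3 -6 0.5"
}}

```text
time_s: 8.72
ee_pos: [0.4714, -0.1022, 0.1164]
tool_rot: [-3.136, 0.005, 1.572]
force: [2.0, -0.7, -0.3]
grip_width: 0.0427
gripper_force: 0.0
```

Run:
```python
from h import *
st(); go((.4743,-.0984,.058,90))
```

```text
8.72 [ 0.4714 -0.1022  0.1164] [-179.7    0.3   90.1] w 0.0427 F [ 2.  -0.7 -0.3] g 0.0
[0.0041 0.0033 0.0583] [-0.3  0.3  0.1] dist 0.059
```

Request:
{"op": "move_arm", "data": {
  "steps": "0 0 0.01 -0.4 0.3 0 0.5;0 0 0.02 -0.4 0.3 0 0.5;0 0 0.02 -0.4 0.3 0 0.5;0 0 0.02 -0.4 0.3 0 0.5"
}}

```text
time_s: 9.22
ee_pos: [0.4715, -0.0993, 0.0967]
tool_rot: [3.141, -0.0, 1.574]
force: [0.3, 0.1, -0.8]
grip_width: 0.0429
gripper_force: 0.0
```

Run:
```python
from h import *
st(); go((.4743,-.0984,.058,90))
```

```text
9.22 [ 0.4715 -0.0993  0.0967] [180.   -0.   90.2] w 0.0429 F [ 0.3  0.1 -0.8] g 0.0
[0.0009 0.0028 0.0387] [ 0.  -0.   0.2] dist 0.039
```

Request:
{"op": "move_arm", "data": {
  "steps": "0.001 0.003 0.02 0 0 0 0.5;0.001 0.003 0.038 0 0 0 0.5;0.001 0.003 0.038 0 0 0 0.5;0.001 0.003 0.038 0 0 0 1;0.001 0.003 0.038 0 0 0 1;0.001 0.003 0.038 0 0 0 1;0.001 0.003 0.038 0 0 0 1;0.001 0.003 0.038 0 0 0 1",
  "squeeze": 80
}}

```text
time_s: 10.22
ee_pos: [0.4747, -0.0993, 0.0593]
tool_rot: [3.14, 0.0, 1.572]
force: [-1.2, 1.8, 13.0]
grip_width: 0.0107
gripper_force: 78.1
```

Run:
```python
from h import *
st(); go((.4743,-.0984,.165,90),(.5436,-.3582,.165,90))
```

```text
10.22 [ 0.4747 -0.0993  0.0593] [179.9   0.   90.1] w 0.0107 F [-1.2  1.8 13. ] g 78.1
[ 0.0009 -0.0002 -0.1057] [0.1 0.  0.1] dist 0.106
[-0.2589  0.0688 -0.1056] [0.1 0.  0.1] dist 0.288
```

Gripped. Lift and carry to the pot middle.

Request:
{"op": "move_arm", "data": {
  "steps": "0 0 -0.05 0 0 0 1;0 0 -0.1 0 0 0 1;-0.05 0.013 -0.105 0 0 0 1;-0.1 0.027 -0.105 0 0 0 1;-0.15 0.04 -0.105 0 0 0 1;-0.2 0.053 -0.105 0 0 0 1;-0.259 0.069 -0.105 0 0 0 1;-0.259 0.069 -0.105 0 0 0 1"
}}

```text
time_s: 11.22
ee_pos: [0.5439, -0.3623, 0.1633]
tool_rot: [3.14, 0.001, 1.569]
force: [-0.7, -0.5, -1.1]
grip_width: 0.0111
gripper_force: 78.9
```

Request:
{"op": "move_arm", "data": {
  "steps": "0 0 0.02 0 0 0 1;0 0 0.04 0 0 0 1;0 0 0.04 0 0 0 1;0 0 0.04 0 0 0 1"
}}

```text
time_s: 11.72
ee_pos: [0.5437, -0.3581, 0.1241]
tool_rot: [3.141, 0.0, 1.572]
force: [0.4, 0.4, -1.3]
grip_width: 0.011
gripper_force: 78.9
```

Run:
```python
from m import *
st(); go((.5436,-.3582,.0665,90))
s=capture("side"); t=capture("top"); np.save("t2.npy",t); np.save("s2.npy",s)
r=lambda im,x,y,w,h,f:cv2.resize(im[y:y+h,x:x+w],None,fx=f,fy=f,interpolation=cv2.INTER_CUBIC)
save("hold1",np.hstack([r(t,400,165,100,90,4),r(s,305,75,100,90,4)]))
```

```text
11.72 [ 0.5437 -0.3581  0.1241] [180.    0.   90.1] w 0.011 F [ 0.4  0.4 -1.3] g 78.9
[-0.0001 -0.0001  0.0576] [0.  0.  0.1] dist 0.058
```

View pics/hold1.png

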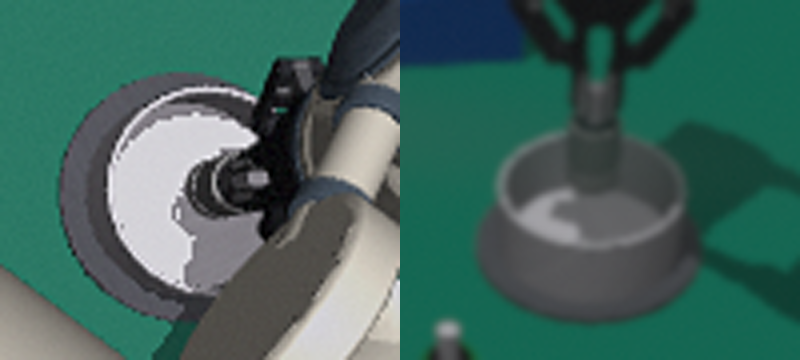

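The cap hangs upright over the pot. Lower, release, rise.

Request:
{"op": "move_arm", "data": {
  "steps": "0 0 0.03 0 0 0 1;0 0 0.05 0 0 0 1;0 0 0.0575 0 0 0 1;0 0 0.0575 0 0 0 1;0 0 0.0575 0 0 0 0.65;0 0 0.0575 0 0 0 0.65;0 0 0.0575 0 0 0 0.65;0 0 0.02 0 0 0 0.65"
}}

```text
time_s: 12.82
ee_pos: [0.5421, -0.3572, 0.1014]
tool_rot: [-3.138, -0.003, 1.572]
force: [-0.3, -0.5, -0.2]
grip_width: 0.0298
gripper_force: 0.0
```

Run:
```python
from m import *
st(); go((.5628,-.0857,.125,90))
```

```text
12.82 [ 0.5421 -0.3572  0.1014] [-179.8   -0.2   90.1] w 0.0298 F [-0.3 -0.5 -0.2] g 0.0
[ 0.2716  0.0209 -0.0228] [-0.2 -0.2  0.1] dist 0.273
```

Request:
{"op": "move_arm", "data": {
  "steps": "0 0 -0.02 0 0 0 0.6;0.06 0.004 -0.021 0 0 0 0.5;0.12 0.008 -0.021 0 0 0 0.5;0.18 0.012 -0.021 0 0 0 0.5;0.24 0.017 -0.021 0 0 0 0.5;0.2725 0.019 -0.021 0 0 0 0.5;0.2725 0.019 -0.021 0 0 0 0.5;0.2725 0.019 -0.021 0 0 0 0.5"
}}

```text
time_s: 13.82
ee_pos: [0.5623, -0.0862, 0.1244]
tool_rot: [3.142, -0.0, 1.572]
force: [-0.8, -0.8, 0.6]
grip_width: 0.0428
gripper_force: 0.0
```

Run:
```python
from m import *
st()
s=capture("side"); t=capture("top"); np.save("t3.npy",t); np.save("s3.npy",s)
for c in caps(t): print(*c)
c=proj("side",[(.5436,-.3582,.085)])[0]; print(c); 
r=lambda im,x,y,w,h,f:cv2.resize(im[y:y+h,x:x+w],None,fx=f,fy=f,interpolation=cv2.INTER_CUBIC)
save("in1",np.hstack([r(t,270,150,240,120,2),r(s,260,90,160,120,2)]))
go((.5628,-.0857,.061,90))
```

```text
13.82 [ 0.5623 -0.0862  0.1244] [180.   -0.   90.1] w 0.0428 F [-0.8 -0.8  0.6] g 0.0
0.4557 0.0644 17
0.4606 0.0782 16
0.4632 0.092 17
0.5608 0.0772 17
0.5708 0.0096 20
0.6673 0.0822 18
0.6839 0.0072 19
0.7218 -0.232 39
[352.93048402 113.52229774]
[0.001  0.0006 0.0633] [-0. -0.  0.] dist 0.063
```

View pics/in1.png

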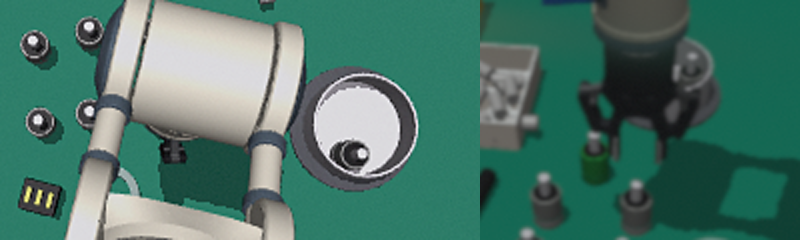

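The cap now stands off-centre in the pot, at about top-image pixel (448,227), so it was probably knocked. Measuring it there.

```bash
cat >> m.py <<'E'
POT=np.array([.5436,-.3582])
def inpot(t,uv,thr=150,z=.085,r=3):
    """stud seen in the top view near uv"""
    g=t.astype(float).mean(2); x,y=map(int,np.round(uv)); w=np.clip(g[y-r:y+r+1,x-r:x+r+1]-thr,0,None)
    yy,xx=np.mgrid[y-r:y+r+1,x-r:x+r+1]; u=((w*xx).sum()/w.sum(),(w*yy).sum()/w.sum()); p=atz("top",u,z)[:2]; d=p-POT
    print("inpot",np.round(u,1),np.round(p,4),"r",round(np.hypot(*d),4),"ang",round(np.degrees(np.arctan2(d[1],d[0])),1)); return p
E
python3 - <<'E'
from m import *
t=np.load("t3.npy"); inpot(t,(448.5,227))
g=t.astype(int).mean(2).astype(int)
print(g[218:238,436:462])
E
```

```text
inpot [450.1 226.2] [ 0.505  -0.3409] r 0.0423 ang 155.8
[[219 219 219 218 220 218 221 222 220 220 222 222 221 220 219 218 219 218
  219 218 218 219 220 219 217 220]
 [218 219 220 221 223 223 226 227 228 228 170 228 226 224 222 220 219 219
  219 218 218 218 218 220 218 218]
 [220 222 226 230 185 235 141  98 104 130 149 158 154 170 206 226 222 220
  219 219 219 220 220 219 218 219]
 [223 229 148  82  98  78  41 137  94  97  53  54  51  75 128 169 203 223
  219 219 219 219 219 218 219 219]
 [229 111  96  34  43  29 141 104  43  44  35  34  34  38  42  61 166 228
  222 219 220 219 219 220 219 218]
 [108  96  46  43  46 146  95  43  35  38  37  34  33  30  26  20  90 164
  226 221 219 219 218 219 219 219]
 [ 75  68  43  44  40 168  32  40  39  40  39  55  49 102 213 170 116  85
  177 223 218 220 221 219 218 218]
 [ 98  46  41  44  85 135  34  35  39  41  77  75 112 229 227 223 220 133
  171 224 221 219 218 220 219 219]
 [103  40  44  44 121  92  34  38  40  66  78  72 109 232 223 221 225 170
  134 225 220 220 218 218 219 218]
 [ 74  40  45  42 119  81  35  39  39  56  73  70  62 235 225 
[... 437 characters left out ...]
31  86 172
  225 220 218 219 220 218 221 227]
 [115 238 174  70  30  27  51 141  93  46  32  32  34  29  29  51 174 225
  221 219 220 219 220 222 229 165]
 [ 57 120 196 234 144  20  26  46  99 140 123 122 122 119 141 170 225 221
  221 220 221 220 227 230 159  77]
 [ 58  58  75 120 233 232  65  46  56  61  80 114 105  74 133 225 222 219
  221 222 227 230 147  93  76  68]
 [ 60  57  55  59  79 169 231 200 126 146 128 132 134 128 223 223 222 223
  227 229 143 114  70  61  64  62]
 [ 58  61  58  59  53  71 116 127 226 232 199 119 144 157 226 223 225 145
  149  81  58  58  44  87 141 231]
 [ 51  51  51  67  62  58  62  59  87 112 188 218 230 230 230 229 187 159
  159 180 226 230 233 233 232 146]]
```

The cap is at r≈41.5 mm, angle ≈159°, which is a ring slot, so I keep it and build the ring at 159°−60°k. Now grasp the second cap.

Request:
{"op": "move_arm", "data": {
  "steps": "0.001 0.0006 0.03 0 0 0 0.5;0.001 0.0006 0.063 0 0 0 0.5;0.001 0.0006 0.063 0 0 0 0.5;0.001 0.0006 0.063 0 0 0 1;0.001 0.0006 0.063 0 0 0 1;0.001 0.0006 0.063 0 0 0 1;0.001 0.0006 0.063 0 0 0 1"
}}

```text
time_s: 14.8
ee_pos: [0.5633, -0.085, 0.0627]
tool_rot: [3.14, 0.0, 1.572]
force: [-2.2, -1.1, 4.5]
grip_width: 0.011
gripper_force: 78.1
```

```bash
cat >> m.py <<'E'
def slot(k,r=.043,a0=159):
    a=np.radians(a0-60*k); return POT+r*np.array([np.cos(a),np.sin(a)])
E
python3 - <<'E'
from m import *
st(); p=slot(3); print(p); go((*p,.165,90))
E
```

```text
14.8 [ 0.5633 -0.085   0.0627] [179.9   0.   90.1] w 0.011 F [-2.2 -1.1  4.5] g 78.1
[ 0.58374396 -0.37360982]
[-0.2886  0.0203 -0.1022] [0.1 0.  0.1] dist 0.307
```

Request:
{"op": "move_arm", "data": {
  "steps": "0 0 -0.05 0 0 0 1;0 0 -0.1 0 0 0 1;-0.06 0.004 -0.1 0 0 0 1;-0.12 0.008 -0.1 0 0 0 1;-0.18 0.013 -0.1 0 0 0 1;-0.24 0.017 -0.1 0 0 0 1;-0.288 0.02 -0.1 0 0 0 1;-0.288 0.02 -0.07 0 0 0 1"
}}

```text
time_s: 15.8
ee_pos: [0.5841, -0.3777, 0.1338]
tool_rot: [3.137, 0.004, 1.569]
force: [0.4, 0.6, -2.9]
grip_width: 0.0107
gripper_force: 78.9
```

Request:
{"op": "move_arm", "data": {
  "steps": "0 0 0 0 0 0 1;0 0 0 0 0 0 1;0 0 0 0 0 0 1"
}}

```text
time_s: 16.18
ee_pos: [0.5837, -0.3724, 0.1327]
tool_rot: [3.14, 0.001, 1.573]
force: [0.9, 0.5, -3.0]
grip_width: 0.0113
gripper_force: 78.8
```

Run:
```python
from m import *
st(); go((*slot(3),.0695,90))
```

```text
16.18 [ 0.5837 -0.3724  0.1327] [179.9   0.   90.1] w 0.0113 F [ 0.9  0.5 -3. ] g 78.8
[-0.0011 -0.      0.0632] [0.1 0.  0.1] dist 0.063
```

Request:
{"op": "move_arm", "data": {
  "steps": "-0.001 0 0.03 0 0 0 1;-0.001 0 0.055 0 0 0 1;-0.001 0 0.063 0 0 0 1;-0.001 0 0.063 0 0 0 1;-0.001 0 0.063 0 0 0 0.65;-0.001 0 0.063 0 0 0 0.65;-0.001 0 0.063 0 0 0 0.65;-0.001 0 0.063 0 0 0 0.65"
}}

```text
time_s: 17.18
ee_pos: [0.5831, -0.3737, 0.0683]
tool_rot: [-3.141, -0.0, 1.572]
force: [0.1, -0.1, 0.2]
grip_width: 0.0301
gripper_force: 0.0
```

Run:
```python
from m import *
st(); s=capture("side"); t=capture("top"); 
for c in caps(t): print(*c)
go((.6805,-.0848,.125,90))
```

```text
17.18 [ 0.5831 -0.3737  0.0683] [-180.    -0.    90.1] w 0.0301 F [ 0.1 -0.1  0.2] g 0.0
0.456 0.0643 10
0.4608 0.078 13
0.4634 0.0922 11
0.5607 0.0772 17
0.5706 0.009 19
0.6275 -0.1685 17
0.6672 0.0823 18
0.6803 -0.0847 16
0.6839 0.0071 17
0.7216 -0.2319 31
[ 0.2888  0.0978 -0.0568] [-0.  -0.   0.1] dist 0.31
```

Request:
{"op": "move_arm", "data": {
  "steps": "0 0 -0.02 0 0 0 0.65;0 0 -0.05 0 0 0 0.65;0.06 0.02 -0.057 0 0 0 0.6;0.12 0.04 -0.057 0 0 0 0.5;0.18 0.06 -0.057 0 0 0 0.5;0.24 0.08 -0.057 0 0 0 0.5;0.289 0.097 -0.057 0 0 0 0.5;0.289 0.097 -0.057 0 0 0 0.5"
}}

```text
time_s: 18.27
ee_pos: [0.681, -0.0807, 0.1268]
tool_rot: [3.14, -0.001, 1.576]
force: [0.5, -0.8, 0.5]
grip_width: 0.0429
gripper_force: 0.0
```

Run:
```python
from m import *
st(); s=capture("side"); t=capture("top"); np.save("t4.npy",t)
for c in caps(t): print(*c)
r=lambda im,x,y,w,h,f:cv2.resize(im[y:y+h,x:x+w],None,fx=f,fy=f,interpolation=cv2.INTER_CUBIC)
save("in2",np.hstack([r(t,405,170,90,85,4),r(s,310,80,90,85,4)]))
go((.6805,-.0848,.062,90))
```

```text
18.27 [ 0.681  -0.0807  0.1268] [179.9  -0.   90.3] w 0.0429 F [ 0.5 -0.8  0.5] g 0.0
0.4559 0.0645 9
0.4608 0.078 11
0.4635 0.0921 9
0.5607 0.0772 17
0.5837 -0.3774 21
0.6672 0.0823 17
[-0.0005  0.0004  0.0643] [0.  0.  0.1] dist 0.064
```

View pics/in2.png

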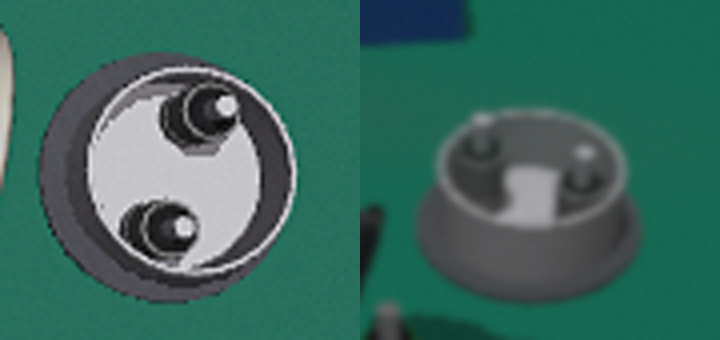

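Cap 2 landed within about 1.5 mm of its slot, so the first cap's shift was the knock event. Grasping cap 3.

Request:
{"op": "move_arm", "data": {
  "steps": "0 0 0.03 0 0 0 0.5;0 0 0.06 0 0 0 0.5;0 0 0.063 0 0 0 0.5;0 0 0.063 0 0 0 0.5;0 0 0.063 0 0 0 1;0 0 0.063 0 0 0 1;0 0 0.063 0 0 0 1;0 0 0.063 0 0 0 1"
}}

```text
time_s: 19.38
ee_pos: [0.6802, -0.0848, 0.0637]
tool_rot: [3.14, 0.0, 1.572]
force: [-3.1, -0.5, 9.7]
grip_width: 0.0109
gripper_force: 78.2
```

Run:
```python
from m import *
t=np.load("t4.npy"); inpot(t,(451,226)); inpot(t,(405+227/4,170+105/4))
st(); go((*POT,.165,90))
for k in range(6): print(k,slot(k))
```

```text
inpot [450.8 226.1] [ 0.5052 -0.3428] r 0.0414 ang 158.2
inpot [461.3 195.9] [ 0.5831 -0.3752] r 0.043 ang -23.3
19.38 [ 0.6802 -0.0848  0.0637] [179.9   0.   90.1] w 0.0109 F [-3.1 -0.5  9.7] g 78.2
[-0.2733 -0.1368 -0.1015] [0.1 0.  0.1] dist 0.322
0 [ 0.50345604 -0.34279018]
1 [ 0.53687332 -0.3157294 ]
2 [ 0.57701728 -0.33113922]
3 [ 0.58374396 -0.37360982]
4 [ 0.55032668 -0.4006706 ]
5 [ 0.51018272 -0.38526078]
```

Request:
{"op": "move_arm", "data": {
  "steps": "0 0 -0.05 0 0 0 1;0 0 -0.1 0 0 0 1;-0.055 -0.027 -0.1 0 0 0 1;-0.11 -0.054 -0.1 0 0 0 1;-0.165 -0.081 -0.1 0 0 0 1;-0.22 -0.109 -0.1 0 0 0 1;-0.274 -0.136 -0.1 0 0 0 1;-0.274 -0.136 -0.07 0 0 0 1"
}}

```text
time_s: 20.38
ee_pos: [0.5433, -0.3637, 0.1344]
tool_rot: [3.138, 0.004, 1.568]
force: [0.9, 0.7, -2.8]
grip_width: 0.0101
gripper_force: 78.9
```

Request:
{"op": "move_arm", "data": {
  "steps": "0 0 0 0 0 0 1;0 0 0 0 0 0 1;0 0 0 0 0 0 1;0 0 0 0 0 0 1"
}}

```text
time_s: 20.88
ee_pos: [0.5446, -0.3585, 0.1329]
tool_rot: [3.141, 0.0, 1.573]
force: [-0.2, -0.6, -1.4]
grip_width: 0.0108
gripper_force: 78.8
```

Run:
```python
from m import *
st(); go((.544,-.3587,.0695,90))
```

```text
20.88 [ 0.5446 -0.3585  0.1329] [180.    0.   90.1] w 0.0108 F [-0.2 -0.6 -1.4] g 78.8
[-0.0002 -0.0006  0.0634] [0.  0.  0.1] dist 0.063
```

Request:
{"op": "move_arm", "data": {
  "steps": "0 -0.0006 0.03 0 0 0 1;0 -0.0006 0.055 0 0 0 1;0 -0.0006 0.063 0 0 0 1;0 -0.0006 0.063 0 0 0 1;0 -0.0006 0.063 0 0 0 0.65;0 -0.0006 0.063 0 0 0 0.65;0 -0.0006 0.063 0 0 0 0.65;0 -0.0006 0.063 0 0 0 0.65"
}}

```text
time_s: 21.88
ee_pos: [0.5434, -0.3587, 0.0692]
tool_rot: [-3.141, -0.0, 1.572]
force: [0.1, 0.8, 0.2]
grip_width: 0.0299
gripper_force: 0.0
```

Request:
{"op": "move_arm", "data": {
  "steps": "0 0 -0.02 0 0 0 0.65;0 0 -0.05 0 0 0 0.65;0.06 0.005 -0.057 0 0 0 0.6;0.12 0.01 -0.057 0 0 0 0.5;0.18 0.015 -0.057 0 0 0 0.5;0.24 0.02 -0.057 0 0 0 0.5;0.3 0.024 -0.057 0 0 0 0.5;0.36 0.0267 -0.057 0 0 0 0.5"
}}

```text
time_s: 22.88
ee_pos: [0.5698, 0.0032, 0.1265]
tool_rot: [3.141, -0.0, 1.572]
force: [1.4, 0.1, -0.6]
grip_width: 0.043
gripper_force: 0.0
```

Request:
{"op": "move_arm", "data": {
  "steps": "0.008 0 0 0 0 0 0.5;0.008 0 0 0 0 0 0.5;0.008 0 0 0 0 0 0.5"
}}

```text
time_s: 23.25
ee_pos: [0.5698, 0.0081, 0.1263]
tool_rot: [-3.141, -0.0, 1.571]
force: [0.2, 0.3, 0.3]
grip_width: 0.0427
gripper_force: 0.0
```

```bash
cat >> m.py <<'E'
def pot(t):
    for c in caps(t,z=.085):
        d=np.array(c[:2])-POT
        if np.hypot(*d)<.055: print("pot",c[:2],"r",round(np.hypot(*d),4),"ang",round(np.degrees(np.arctan2(d[1],d[0])),1))
E
python3 - <<'E'
from m import *
st(); t=capture("top"); np.save("t5.npy",t)
for c in caps(t): print(*c)
pot(t)
inpot(t,proj("top",[(.5440,-.3587,.085)])[0]); inpot(t,(451,226)); inpot(t,(461.3,196))
go((.5706,.0093,.062,90))
E
```

```text
23.25 [0.5698 0.0081 0.1263] [-180.   -0.   90.] w 0.0427 F [0.2 0.3 0.3] g 0.0
0.5836 -0.3775 23
0.6274 -0.1686 19
0.7218 -0.232 39
pot (np.float64(0.5829), np.float64(-0.3753)) r 0.0429 ang -23.5
inpot [456.3 211.2] [ 0.5436 -0.3596] r 0.0014 ang -89.3
inpot [450.9 226.1] [ 0.5053 -0.3432] r 0.0411 ang 158.6
inpot [461.3 196. ] [ 0.583  -0.3752] r 0.0429 ang -23.4
[0.0013 0.0008 0.0643] [-0. -0. -0.] dist 0.064
```

Request:
{"op": "move_arm", "data": {
  "steps": "0.001 0.001 0.03 0 0 0 0.5;0.001 0.001 0.06 0 0 0 0.5;0.001 0.001 0.064 0 0 0 0.5;0.001 0.001 0.064 0 0 0 0.5;0.001 0.001 0.064 0 0 0 1;0.001 0.001 0.064 0 0 0 1;0.001 0.001 0.064 0 0 0 1;0.001 0.001 0.064 0 0 0 1"
}}

```text
time_s: 24.3
ee_pos: [0.5711, 0.0103, 0.0635]
tool_rot: [3.14, -0.0, 1.572]
force: [-2.3, -0.2, 9.8]
grip_width: 0.0111
gripper_force: 78.2
```

```bash
cat >> m.py <<'E'
BIAS=np.array([.0004,.0009])
def plan(fixed,free):
    """maximin clearance (mm) of free cap centres; all relative to the camera's pot centre"""
    F=np.array(fixed)-POT; G0=np.array(free)-POT; n=len(free)
    def cl(v):
        P=np.vstack([F,v[:2*n].reshape(n,2)]); i,j=np.triu_indices(len(P),1)
        ok=(j>=len(F)); d=np.linalg.norm(P[i]-P[j],axis=1)[ok]-.04
        return np.r_[d,.046-np.linalg.norm(P[len(F):],axis=1)]
    r=minimize(lambda v:-v[-1]*1e3,np.r_[G0.ravel(),0],constraints=dict(type="ineq",fun=lambda v:(cl(v)-v[-1])*1e3),method="SLSQP")
    return r.x[:-1].reshape(n,2)+POT,r.x[-1]*1e3
E
python3 - <<'E'
from m import *
P,c=plan([(.5436,-.3596),(.5053,-.3430),(.5830,-.3752)],[slot(k) for k in(1,2,4,5)]); print(P.round(4),c,"cmd",(P+BIAS).round(4))
st(); go((*(P[0]+BIAS),.16,90))
E
```

```text
[[ 0.5373 -0.3153]
 [ 0.577  -0.3311]
 [ 0.5498 -0.4015]
 [ 0.51   -0.3854]] 2.3289746386861854 cmd [[ 0.5377 -0.3144]
 [ 0.5774 -0.3302]
 [ 0.5502 -0.4006]
 [ 0.5104 -0.3845]]
24.3 [0.5711 0.0103 0.0635] [179.9  -0.   90.1] w 0.0111 F [-2.3 -0.2  9.8] g 78.2
[-0.3247 -0.0337 -0.0966] [ 0.1 -0.   0.1] dist 0.34
```

Request:
{"op": "move_arm", "data": {
  "steps": "0 0 -0.05 0 0 0 1;0 0 -0.1 0 0 0 1;-0.06 -0.006 -0.1 0 0 0 1;-0.12 -0.012 -0.1 0 0 0 1;-0.18 -0.019 -0.1 0 0 0 1;-0.24 -0.025 -0.1 0 0 0 1;-0.3 -0.031 -0.1 0 0 0 1;-0.3247 -0.034 -0.1 0 0 0 1"
}}

```text
time_s: 25.3
ee_pos: [0.5366, -0.3176, 0.1627]
tool_rot: [3.141, 0.001, 1.57]
force: [-0.1, 0.3, -1.7]
grip_width: 0.0106
gripper_force: 79.0
```

Request:
{"op": "move_arm", "data": {
  "steps": "0 0 0.02 0 0 0 1;0 0 0.03 0 0 0 1;0 0 0.03 0 0 0 1;0 0 0.03 0 0 0 1;0 0 0.03 0 0 0 1"
}}

```text
time_s: 25.92
ee_pos: [0.5375, -0.3143, 0.1328]
tool_rot: [3.141, 0.0, 1.572]
force: [-0.5, -0.0, -1.7]
grip_width: 0.0106
gripper_force: 79.0
```

Run:
```python
from m import *
st(); go((.5377,-.3144,.0695,90))
```

```text
25.93 [ 0.5375 -0.3143  0.1328] [180.    0.   90.1] w 0.0106 F [-0.5 -0.  -1.7] g 79.0
[-0.0001  0.0002  0.0633] [0.  0.  0.1] dist 0.063
```

Request:
{"op": "move_arm", "data": {
  "steps": "0 0 0.03 0 0 0 1;0 0 0.055 0 0 0 1;0 0 0.063 0 0 0 1;0 0 0.063 0 0 0 1;0 0 0.063 0 0 0 0.65;0 0 0.063 0 0 0 0.65;0 0 0.063 0 0 0 0.65;0 0 0.063 0 0 0 0.65"
}}

```text
time_s: 26.92
ee_pos: [0.5371, -0.3144, 0.0693]
tool_rot: [-3.141, -0.0, 1.572]
force: [1.7, 1.6, -0.1]
grip_width: 0.03
gripper_force: 0.0
```

Request:
{"op": "move_arm", "data": {
  "steps": "0 0 -0.02 0 0 0 0.65;0 0 -0.05 0 0 0 0.65;0.055 0.025 -0.057 0 0 0 0.6;0.11 0.05 -0.057 0 0 0 0.5;0.165 0.075 -0.057 0 0 0 0.5;0.22 0.1 -0.057 0 0 0 0.5;0.275 0.125 -0.057 0 0 0 0.5;0.322 0.146 -0.057 0 0 0 0.5"
}}

```text
time_s: 27.92
ee_pos: [0.6834, 0.01, 0.1263]
tool_rot: [-3.141, -0.0, 1.573]
force: [1.2, -1.0, 0.5]
grip_width: 0.0426
gripper_force: 0.0
```

Request:
{"op": "move_arm", "data": {
  "steps": "0 0 0 0 0 0 0.5;0 0 0 0 0 0 0.5;0 0 0 0 0 0 0.5"
}}

```text
time_s: 28.3
ee_pos: [0.6823, 0.0066, 0.1263]
tool_rot: [-3.141, -0.0, 1.571]
force: [1.2, -0.3, 0.1]
grip_width: 0.0427
gripper_force: 0.0
```

Run:
```python
from m import *
st(); t=capture("top"); np.save("t6.npy",t)
for c in caps(t): print(*c)
for p in[(.5440,-.3587),(.505,-.343),(.583,-.375),(.5373,-.3153)]: inpot(t,proj("top",[(*p,.085)])[0])
go((.6839,.0073,.062,90))
```

```text
28.3 [0.6823 0.0066 0.1263] [-180.   -0.   90.] w 0.0427 F [ 1.2 -0.3  0.1] g 0.0
0.4857 0.0189 14
0.5366 -0.3183 18
0.5837 -0.3774 22
0.6275 -0.1686 19
0.6673 0.0822 18
0.7217 -0.232 33
inpot [456.3 211.2] [ 0.5435 -0.3595] r 0.0013 ang -94.8
inpot [450.9 226.1] [ 0.5053 -0.343 ] r 0.0412 ang 158.4
inpot [461.3 195.9] [ 0.583  -0.3752] r 0.043 ang -23.3
inpot [439.9 214.4] [ 0.5363 -0.3165] r 0.0424 ang 100.0
[0.0007 0.0015 0.0643] [-0. -0. -0.] dist 0.064
```

Request:
{"op": "move_arm", "data": {
  "steps": "0.0005 0.001 0.03 0 0 0 0.5;0.0005 0.001 0.06 0 0 0 0.5;0.0005 0.001 0.064 0 0 0 0.5;0.0005 0.001 0.064 0 0 0 0.5;0.0005 0.001 0.064 0 0 0 1;0.0005 0.001 0.064 0 0 0 1;0.0005 0.001 0.064 0 0 0 1;0.0005 0.001 0.064 0 0 0 1"
}}

```text
time_s: 29.35
ee_pos: [0.6842, 0.0082, 0.0636]
tool_rot: [3.14, -0.0, 1.572]
force: [-3.4, 0.2, 8.7]
grip_width: 0.0109
gripper_force: 78.2
```

Run:
```python
from m import *
P,c=plan([(.5436,-.3596),(.5053,-.3430),(.5830,-.3752),(.5363,-.3165)],[slot(k) for k in(2,4,5)]); print(P.round(4),c,"cmd",(P+BIAS).round(4))
st(); go((*(P[0]+BIAS),.16,90))
```

```text
[[ 0.577  -0.3311]
 [ 0.5498 -0.4014]
 [ 0.51   -0.3855]] 2.307293662083618 cmd [[ 0.5774 -0.3302]
 [ 0.5502 -0.4005]
 [ 0.5104 -0.3846]]
29.35 [0.6842 0.0082 0.0636] [179.9  -0.   90.1] w 0.0109 F [-3.4  0.2  8.7] g 78.2
[-0.3383 -0.107  -0.0966] [ 0.1 -0.   0.1] dist 0.368
```

Request:
{"op": "move_arm", "data": {
  "steps": "0 0 -0.05 0 0 0 1;0 0 -0.1 0 0 0 1;-0.06 -0.019 -0.1 0 0 0 1;-0.12 -0.038 -0.1 0 0 0 1;-0.175 -0.056 -0.1 0 0 0 1;-0.23 -0.073 -0.1 0 0 0 1;-0.29 -0.092 -0.1 0 0 0 1;-0.337 -0.107 -0.1 0 0 0 1"
}}

```text
time_s: 30.35
ee_pos: [0.5762, -0.3312, 0.1628]
tool_rot: [3.141, 0.0, 1.571]
force: [1.2, 1.0, -2.1]
grip_width: 0.0109
gripper_force: 78.9
```

Request:
{"op": "move_arm", "data": {
  "steps": "0 0 0.02 0 0 0 1;0 0 0.03 0 0 0 1;0 0 0.03 0 0 0 1;0 0 0.03 0 0 0 1;0 0 0.03 0 0 0 1"
}}

```text
time_s: 30.98
ee_pos: [0.5776, -0.3286, 0.1329]
tool_rot: [3.141, 0.0, 1.573]
force: [0.6, -0.3, -1.1]
grip_width: 0.0104
gripper_force: 78.9
```

Run:
```python
from m import *
st(); go((.5774,-.3293,.0695,90))
```

```text
30.98 [ 0.5776 -0.3286  0.1329] [180.    0.   90.1] w 0.0104 F [ 0.6 -0.3 -1.1] g 78.9
[-0.0007 -0.0002  0.0634] [0.  0.  0.1] dist 0.063
```

Request:
{"op": "move_arm", "data": {
  "steps": "-0.0006 0 0.03 0 0 0 1;-0.0006 0 0.055 0 0 0 1;-0.0006 0 0.063 0 0 0 1;-0.0006 0 0.063 0 0 0 1;-0.0006 0 0.063 0 0 0 0.65;-0.0006 0 0.063 0 0 0 0.65;-0.0006 0 0.063 0 0 0 0.65;-0.0006 0 0.063 0 0 0 0.65"
}}

```text
time_s: 31.98
ee_pos: [0.5771, -0.3295, 0.0693]
tool_rot: [-3.141, -0.0, 1.572]
force: [0.2, 0.4, 0.3]
grip_width: 0.0299
gripper_force: 0.0
```

Request:
{"op": "move_arm", "data": {
  "steps": "0 0 -0.02 0 0 0 0.65;0 0 -0.05 0 0 0 0.65;0.06 0.013 -0.057 0 0 0 0.6;0.12 0.026 -0.057 0 0 0 0.5;0.18 0.039 -0.057 0 0 0 0.5;0.24 0.052 -0.057 0 0 0 0.5;0.3 0.065 -0.057 0 0 0 0.5;0.36 0.078 -0.057 0 0 0 0.5"
}}

```text
time_s: 32.98
ee_pos: [0.655, 0.0326, 0.1264]
tool_rot: [3.142, -0.0, 1.572]
force: [0.5, -0.8, 0.0]
grip_width: 0.0431
gripper_force: 0.0
```

Request:
{"op": "move_arm", "data": {
  "steps": "0.051 0.012 0 0 0 0 0.5;0.051 0.012 0 0 0 0 0.5;0.051 0.012 0 0 0 0 0.5;0.051 0.012 0 0 0 0 0.5"
}}

```text
time_s: 33.48
ee_pos: [0.6665, 0.0804, 0.1263]
tool_rot: [-3.141, -0.0, 1.571]
force: [-0.1, 0.3, -0.1]
grip_width: 0.0428
gripper_force: 0.0
```

Run:
```python
from m import *
st(); t=capture("top"); np.save("t7.npy",t)
for c in caps(t): print(*c)
for p in[(.5440,-.3587),(.505,-.343),(.583,-.375),(.5373,-.3153),(.577,-.3311)]: inpot(t,proj("top",[(*p,.085)])[0])
go((.6672,.0822,.062,90))
```

```text
33.48 [0.6665 0.0804 0.1263] [-180.   -0.   90.] w 0.0428 F [-0.1  0.3 -0.1] g 0.0
0.5367 -0.3183 18
0.5771 -0.3331 19
0.5836 -0.3775 23
0.6274 -0.1686 19
0.7218 -0.232 38
inpot [456.3 211.2] [ 0.5436 -0.3595] r 0.0013 ang -90.9
inpot [450.9 226.1] [ 0.5053 -0.3432] r 0.0411 ang 158.6
inpot [461.3 196. ] [ 0.583  -0.3752] r 0.0429 ang -23.4
inpot [439.9 214.4] [ 0.5363 -0.3165] r 0.0424 ang 99.9
inpot [444.6 198.9] [ 0.5764 -0.3312] r 0.0425 ang 39.5
[0.0018 0.0007 0.0643] [-0. -0. -0.] dist 0.064
```

Request:
{"op": "move_arm", "data": {
  "steps": "0.001 0.0005 0.03 0 0 0 0.5;0.001 0.0005 0.06 0 0 0 0.5;0.001 0.0005 0.064 0 0 0 0.5;0.001 0.0005 0.064 0 0 0 0.5;0.001 0.0005 0.064 0 0 0 1;0.001 0.0005 0.064 0 0 0 1;0.001 0.0005 0.064 0 0 0 1;0.001 0.0005 0.064 0 0 0 1"
}}

```text
time_s: 34.52
ee_pos: [0.6676, 0.0827, 0.0636]
tool_rot: [3.14, -0.0, 1.572]
force: [-2.2, -0.4, 8.3]
grip_width: 0.011
gripper_force: 78.2
```

Run:
```python
from m import *
P,c=plan([(.5436,-.3596),(.5053,-.3430),(.5830,-.3752),(.5363,-.3165),(.5764,-.3312)],[slot(k) for k in(4,5)]); print(P.round(4),c,"cmd",(P+BIAS).round(4))
st(); go((*(P[0]+BIAS),.16,90))
```

```text
[[ 0.5498 -0.4015]
 [ 0.51   -0.3854]] 2.3269949840271758 cmd [[ 0.5502 -0.4006]
 [ 0.5104 -0.3845]]
34.52 [0.6676 0.0827 0.0636] [179.9  -0.   90.1] w 0.011 F [-2.2 -0.4  8.3] g 78.2
[-0.483  -0.1178 -0.0967] [ 0.1 -0.   0.1] dist 0.507
```

Request:
{"op": "move_arm", "data": {
  "steps": "0 0 -0.055 0 0 0 1;0 0 -0.11 0 0 0 1;-0.06 -0.0146 -0.112 0 0 0 1;-0.12 -0.029 -0.112 0 0 0 1;-0.18 -0.044 -0.112 0 0 0 1;-0.24 -0.0585 -0.112 0 0 0 1;-0.3 -0.073 -0.112 0 0 0 1;-0.36 -0.088 -0.112 0 0 0 1"
}}

```text
time_s: 35.52
ee_pos: [0.579, -0.2794, 0.1749]
tool_rot: [3.141, 0.0, 1.572]
force: [1.2, 0.4, -2.1]
grip_width: 0.0107
gripper_force: 78.9
```

Request:
{"op": "move_arm", "data": {
  "steps": "-0.05 -0.012 0 0 0 0 1;-0.1 -0.0245 0 0 0 0 1;-0.1228 -0.03 0 0 0 0 1;-0.1228 -0.03 0.02 0 0 0 1;-0.1228 -0.03 0.04 0 0 0 1;-0.1228 -0.03 0.042 0 0 0 1;-0.1228 -0.03 0.042 0 0 0 1;-0.1228 -0.03 0.042 0 0 0 1"
}}

```text
time_s: 36.52
ee_pos: [0.5502, -0.4005, 0.1332]
tool_rot: [3.141, 0.001, 1.572]
force: [0.4, -0.6, -2.2]
grip_width: 0.0109
gripper_force: 78.9
```

Run:
```python
from m import *
st(); go((.5502,-.4001,.0695,90))
```

```text
36.52 [ 0.5502 -0.4005  0.1332] [180.    0.   90.1] w 0.0109 F [ 0.4 -0.6 -2.2] g 78.9
[ 0.0004 -0.      0.0637] [0.  0.  0.1] dist 0.064
```

Request:
{"op": "move_arm", "data": {
  "steps": "0.0004 0 0.03 0 0 0 1;0.0004 0 0.055 0 0 0 1;0.0004 0 0.0635 0 0 0 1;0.0004 0 0.0635 0 0 0 1;0.0004 0 0.0635 0 0 0 0.65;0.0004 0 0.0635 0 0 0 0.65;0.0004 0 0.0635 0 0 0 0.65;0.0004 0 0.0635 0 0 0 0.65"
}}

```text
time_s: 37.52
ee_pos: [0.5497, -0.3999, 0.0687]
tool_rot: [-3.141, -0.0, 1.572]
force: [0.4, -0.1, 0.5]
grip_width: 0.0299
gripper_force: 0.0
```

Request:
{"op": "move_arm", "data": {
  "steps": "0 0 -0.025 0 0 0 0.65;0 0 -0.055 0 0 0 0.65;0.06 0.001 -0.057 0 0 0 0.65;0.12 0.003 -0.057 0 0 0 0.5;0.18 0.004 -0.057 0 0 0 0.5;0.24 0.005 -0.057 0 0 0 0.5;0.3 0.007 -0.057 0 0 0 0.5;0.36 0.008 -0.057 0 0 0 0.5"
}}

```text
time_s: 38.52
ee_pos: [0.5573, -0.0381, 0.126]
tool_rot: [3.141, -0.0, 1.572]
force: [-0.1, 0.5, 0.0]
grip_width: 0.0428
gripper_force: 0.0
```

Request:
{"op": "move_arm", "data": {
  "steps": "0.06 0.001 0 0 0 0 0.5;0.1175 0.003 0 0 0 0 0.5;0.1175 0.003 0 0 0 0 0.5;0.1175 0.003 0 0 0 0 0.5;0.1175 0.003 0 0 0 0 0.5"
}}

```text
time_s: 39.15
ee_pos: [0.5602, 0.0764, 0.1258]
tool_rot: [-3.141, -0.0, 1.57]
force: [-0.3, -0.1, -0.3]
grip_width: 0.0427
gripper_force: 0.0
```

Run:
```python
from m import *
st(); t=capture("top"); np.save("t8.npy",t)
for c in caps(t): print(*c)
for p in[(.5440,-.3587),(.505,-.343),(.583,-.375),(.5373,-.3153),(.577,-.3311),(.5498,-.4015)]: inpot(t,proj("top",[(*p,.085)])[0])
go((.5608,.0772,.062,90))
```

```text
39.15 [0.5602 0.0764 0.1258] [-180.   -0.   90.] w 0.0427 F [-0.3 -0.1 -0.3] g 0.0
0.4595 0.0789 13
0.4633 0.092 17
0.5367 -0.3184 18
0.5435 -0.3611 22
0.5504 -0.407 22
0.5743 -0.3804 10
0.5771 -0.3331 19
0.5836 -0.3775 23
0.6274 -0.1686 19
0.7217 -0.232 39
inpot [456.1 211.4] [ 0.543 -0.359] r 0.001 ang -125.9
inpot [451.  226.1] [ 0.5053 -0.3432] r 0.0411 ang 158.7
inpot [461.3 196. ] [ 0.583  -0.3752] r 0.0429 ang -23.4
inpot [439.9 214.4] [ 0.5363 -0.3165] r 0.0423 ang 99.9
inpot [444.6 198.9] [ 0.5764 -0.3312] r 0.0425 ang 39.4
inpot [472.5 208.7] [ 0.5488 -0.4022] r 0.0443 ang -83.2
[0.0008 0.0006 0.0638] [-0. -0. -0.] dist 0.064
```

Run:
```python
from m import *
t=np.load("t8.npy"); s=capture("side")
r=lambda im,x,y,w,h,f:cv2.resize(im[y:y+h,x:x+w],None,fx=f,fy=f,interpolation=cv2.INTER_CUBIC)
save("in6",np.hstack([r(t,405,170,90,85,4.4),r(s,310,80,90,85,4.4)]))
for p in [(475,209),(474,208),(474,209),(456.5,211.5)]: inpot(t,p)
print(t[200:220,464:484].astype(int).mean(2).astype(int))
```

```text
inpot [474.6 208.9] [ 0.5482 -0.4076] r 0.0497 ang -84.7
inpot [473.4 208.3] [ 0.5499 -0.4046] r 0.0469 ang -82.2
inpot [473.2 208.4] [ 0.5495 -0.4041] r 0.0463 ang -82.7
inpot [456.1 211.4] [ 0.543 -0.359] r 0.001 ang -125.9
[[163  42  62  64  66  67  64  65  59  69 229 140  85  90  90  92  92  91
   93  92]
 [206 188  56  63  65  66  65  68  64  57 116 237 140  86  89  90  92  91
   91  92]
 [234 235 144  60  50  65  64  64  65  54  63 202 143  86  91  92  89  92
   92  92]
 [144 195 138 148 113 150 124 128  64  64  52 156 234  82  85  90  91  94
   90  93]
 [118  95  95  54  43  55  49  96 126  80  49  65 241 140  88  90  91  91
   91  90]
 [ 96  37  43  30  33  36  31  36  45 117  93  45 174 219  84  90  91  91
   92  91]
 [ 39  30  39  35  31  33  27  30 118  71 137  45  67 240 110  88  92  91
   93  92]
 [ 32  36  36  32  54  64  63 228 225 223 190  88  47 231 143  85  92  90
   91  93]
 [ 35  35  36  80  76  74 140 233 225 225 229 155  40 204 143  84  89  93
   90  92]
 [ 32  39  45  77  74  70 155 231 224 223 229 181  41 170 183  87  91  93
   92  90]
 [ 37  37  44  74  69  68  66 237 228 228 234 161  40 152 233  82  89  92
   93  92]
 [ 33  34  39  57  66  63  56 119 198 163  85 117  44 111 241  82  88  89
   94  92]
 [ 34  37  35  34  33  43  40  29  58  51  35 127  65  64 242 110  90  91
   91  94]
 [ 18  33  34  35  31  40  19  13  29  28 118  88  68  59 241 112  90  92
   90  91]
 [115  62  34  34  35  36  32  33  29  74 108  75  67 105 239  86  88  93
   93  91]
 [107 123  55  20  31  33  27  87  92 119  75  69  69  95 242  83  91  90
   90  93]
 [ 45  68 115 154 111 121 152 121 103  79  73  73  69 107 241  81  90  91
   90  90]
 [ 33  32  37  47  57  80  54  79  77  76  73  71  68 102 200  85  90  91
   92  90]
 [111 108 134 132 134 128  45  75  74  75  78  71  50 191 189  84  93  90
   91  92]
 [135 133 134 134 138 115  67  73  77  77  76  71  54 231 123  87  90  92
   89  91]]
```

View pics/in6.png

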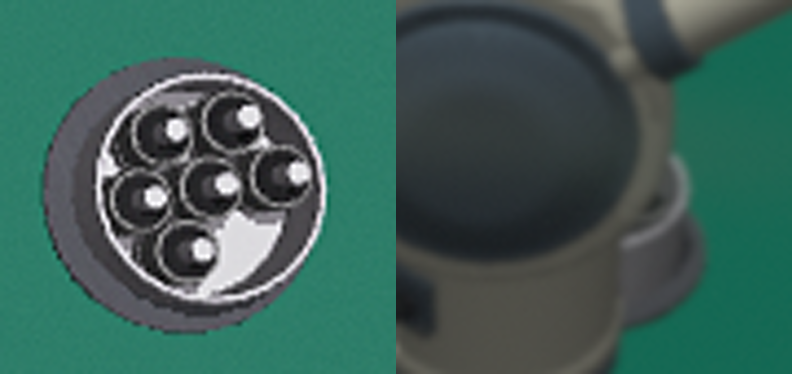

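Six are seated upright with the slot at the lower right (about −141°) free. Grasping the last cap.

Request:
{"op": "move_arm", "data": {
  "steps": "0.0006 0.0006 0.03 0 0 0 0.5;0.0006 0.0006 0.06 0 0 0 0.5;0.0006 0.0006 0.0635 0 0 0 0.5;0.0006 0.0006 0.0635 0 0 0 0.5;0.0006 0.0006 0.0635 0 0 0 1;0.0006 0.0006 0.0635 0 0 0 1;0.0006 0.0006 0.0635 0 0 0 1;0.0006 0.0006 0.0635 0 0 0 1"
}}

```text
time_s: 40.25
ee_pos: [0.5612, 0.0782, 0.0635]
tool_rot: [3.14, -0.0, 1.572]
force: [-1.9, -0.2, 10.1]
grip_width: 0.011
gripper_force: 78.2
```

Run:
```python
from m import *
P,c=plan([(.5434,-.3595),(.5053,-.3431),(.5830,-.3752),(.5363,-.3165),(.5764,-.3312),(.549,-.4033)],[slot(5)]); print(P.round(4),c,"cmd",(P+BIAS).round(4))
st(); go((*(P[0]+BIAS),.16,90))
```

```text
[[ 0.5097 -0.3854]] 2.5262232165547327 cmd [[ 0.5101 -0.3845]]
40.25 [0.5612 0.0782 0.0635] [179.9  -0.   90.1] w 0.011 F [-1.9 -0.2 10.1] g 78.2
[-0.4626 -0.0515 -0.0968] [ 0.1 -0.   0.1] dist 0.475
```

Request:
{"op": "move_arm", "data": {
  "steps": "0 0 -0.055 0 0 0 1;0 0 -0.11 0 0 0 1;-0.06 -0.0066 -0.112 0 0 0 1;-0.12 -0.013 -0.112 0 0 0 1;-0.18 -0.02 -0.112 0 0 0 1;-0.24 -0.0265 -0.112 0 0 0 1;-0.3 -0.033 -0.112 0 0 0 1;-0.36 -0.04 -0.112 0 0 0 1"
}}

```text
time_s: 41.25
ee_pos: [0.5207, -0.2839, 0.1749]
tool_rot: [3.141, 0.0, 1.572]
force: [1.6, 0.1, -1.2]
grip_width: 0.0108
gripper_force: 79.1
```

Request:
{"op": "move_arm", "data": {
  "steps": "-0.05 -0.0055 0 0 0 0 1;-0.1017 -0.011 0 0 0 0 1;-0.1017 -0.011 0 0 0 0 1;-0.1017 -0.011 0.02 0 0 0 1;-0.1017 -0.011 0.035 0 0 0 1;-0.1017 -0.011 0.035 0 0 0 1;-0.1017 -0.011 0.035 0 0 0 1;-0.1017 -0.011 0.035 0 0 0 1"
}}

```text
time_s: 42.25
ee_pos: [0.5106, -0.3837, 0.1399]
tool_rot: [3.141, 0.0, 1.572]
force: [-0.2, -0.1, -1.7]
grip_width: 0.0108
gripper_force: 79.0
```

Run:
```python
from m import *
st(); go((.5101,-.3835,.0695,90))
```

```text
42.25 [ 0.5106 -0.3837  0.1399] [180.    0.   90.1] w 0.0108 F [-0.2 -0.1 -1.7] g 79.0
[ 0.0002 -0.0006  0.0704] [0.  0.  0.1] dist 0.07
```

Request:
{"op": "move_arm", "data": {
  "steps": "0 -0.0004 0.02 0 0 0 1;0 -0.0004 0.035 0 0 0 1;0 -0.0004 0.045 0 0 0 1;0 -0.0004 0.055 0 0 0 1;0 -0.0004 0.063 0 0 0 1;0 -0.0004 0.07 0 0 0 1;0 -0.0004 0.07 0 0 0 1"
}}

```text
time_s: 43.12
ee_pos: [0.5101, -0.3839, 0.0696]
tool_rot: [3.141, 0.0, 1.572]
force: [-1.6, 0.8, 4.4]
grip_width: 0.0106
gripper_force: 79.7
```

Request:
{"op": "move_arm", "data": {
  "steps": "0 0 0 0 0 0 0.8;0 0 0 0 0 0 0.65;0 0 0 0 0 0 0.65;0 0 -0.02 0 0 0 0.65;0 0 -0.05 0 0 0 0.65;0 0 -0.1 0 0 0 0.65;0.06 0 -0.14 0 0 0 0.6;0.12 0 -0.16 0 0 0 0.5"
}}

```text
time_s: 44.12
ee_pos: [0.51, -0.2726, 0.2274]
tool_rot: [3.14, 0.001, 1.57]
force: [1.4, 1.0, 1.0]
grip_width: 0.0426
gripper_force: 0.0
```

Request:
{"op": "move_arm", "data": {
  "steps": "0.06 0 0 0 0 0 0.5;0.12 0 0 0 0 0 0.5;0.18 0 0 0 0 0 0.5;0.24 0 0 0 0 0 0.5;0.3 0 0 0 0 0 0.5;0.36 0 0 0 0 0 0.5;0.42 0 0 0 0 0 0.5;0.42 0 0 0 0 0 0.5"
}}

```text
time_s: 45.12
ee_pos: [0.5089, 0.1506, 0.2259]
tool_rot: [3.142, -0.001, 1.577]
force: [0.8, -0.1, -0.9]
grip_width: 0.0429
gripper_force: 0.0
```

Run:
```python
from m import *
st(); t=capture("top"); s=capture("side")
for c in caps(t): print(*c)
r=lambda im,x,y,w,h,f:cv2.resize(im[y:y+h,x:x+w],None,fx=f,fy=f,interpolation=cv2.INTER_CUBIC)
A=np.hstack([r(t,405,170,90,85,4),r(s,310,80,90,85,4)]); B=np.vstack([A,r(t,130,140,360,120,2)])
save("fin",B)
```

```text
45.12 [0.5089 0.1506 0.2259] [ 1.80e+02 -1.00e-01  9.03e+01] w 0.0429 F [ 0.8 -0.1 -0.9] g 0.0
0.5049 -0.3444 20
0.5095 -0.3887 23
0.5368 -0.3184 19
0.5435 -0.3611 22
0.5504 -0.4071 22
0.5743 -0.3804 11
0.5771 -0.3332 19
0.5836 -0.3775 23
0.6274 -0.1686 21
0.7217 -0.2321 40
```

View pics/fin.png

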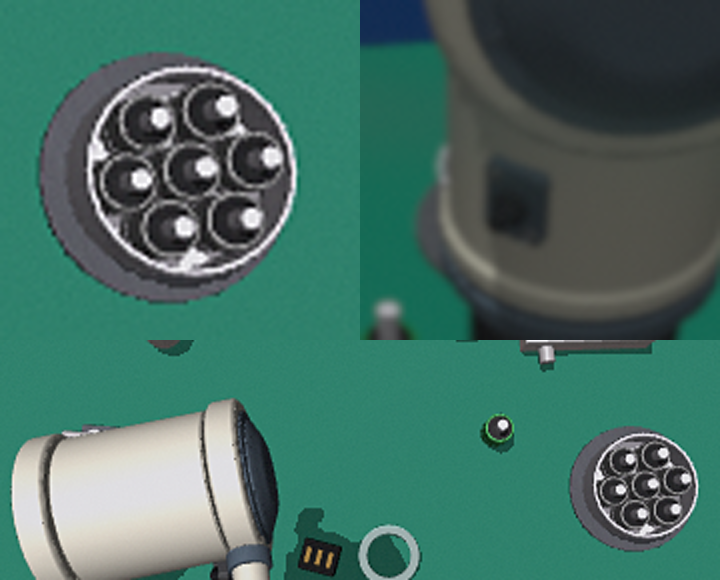

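All seven stand in a honeycomb in the pot; the green look-alike, relay and tape are untouched. I'll move the arm clear and compare the lid with its earlier picture numerically.

Request:
{"op": "move_arm", "data": {
  "steps": "-0.06 0 -0.02 0 0 0 0.5;-0.12 0 -0.04 0 0 0 0.5;-0.18 0 -0.06 0 0 0 0.5;-0.22 0 -0.08 0 0 0 0.5;-0.22 0 -0.08 0 0 0 0.5;-0.22 0 -0.08 0 0 0 0.5"
}}

```text
time_s: 45.98
ee_pos: [0.509, -0.0737, 0.3054]
tool_rot: [-3.141, -0.001, 1.57]
force: [0.7, -0.1, 0.2]
grip_width: 0.0428
gripper_force: 0.0
```

Run:
```python
from m import *
st(); t=capture("top"); s=capture("side")
t1=np.load("t1.npy"); s1=np.load("s1.npy")
for n,a,b,(x,y,w,h) in(("top",t,t1,(148,178,85,85)),("side",s,s1,(265,330,70,65))):
    d=np.abs(a[y:y+h,x:x+w].astype(int)-b[y:y+h,x:x+w]).mean(2); print(n,"changed share",(d>30).mean().round(3)); 
    for r in(d>30)[::5,::3]: print("".join(".#"[int(v)] for v in r))
```

```text
45.98 [ 0.509  -0.0737  0.3054] [-180.   -0.   90.] w 0.0428 F [ 0.7 -0.1  0.2] g 0.0
top changed share 0.077
.............................
.............................
.............................
.............................
.............................
.............................
.............................
.............................
.............................
.............#....##.........
.................####........
...........####...##.........
............#.......#........
............#..#.###.........
...........#..##.##........#.
..............##.#........##.
.............###.........###.
side changed share 0.0
........................
........................
........................
........................
........................
........................
........................
........................
........................
........................
........................
........................
........................
```

The lid is unchanged; only the arm's shadow moved. Handing in.

```bash
python3 -c "
from workcell import robot
print(robot.hand_in())"
```

```text
the job is handed in; nothing more can be done
None
```

The lid hangs by its handle across both prongs and all seven capacitors stand studs-up in a honeycomb in the pot; I left the bystanders and the green look-alike alone, and handed the job in at about 46 s.

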